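# Swap the analyser's boards and set its selector

## Robot

A 7-joint arm with a two-finger parallel gripper is mounted at the origin on the work surface. World frame = base frame: x ahead of the robot, y to its left, z up, the work surface at z = 0. Lengths are in m, angles in rad, forces in N, time in s.
With the tool pointing down it reaches from about 0.425 to 0.8 m from the base axis. Payload 8.3 kg.
Tool frame: the origin (TCP) lies midway between the tips of the shut fingers; the grasp point (between the pads) lies 19 mm behind it (arm.pinch_z is the distance from the TCP to the grasp point, in m); y points along the fingers, x is the direction in which the jaws open and shut, and the axes are right-handed (so a half turn about y gives the same grasp; the last joint's range is limited). The gripper opens to 85 mm and grips with 20 to 120 N. Pads are 22 mm wide; open, the fingers measure 114 mm over their backs; the gripper's body (76 mm by 85 mm) begins 54 mm behind the grasp point. The pads swing forward as they close: fully open they stand 13 mm farther back than shut.
Start: joints at [-1.227, 0.383, 0.016, 1.37, -0.006, 1.388, -0.046], TCP at [0.247, 0.574, 0.231] pointing down, gripper open.
Joint ranges: [-2.95, 2.95], [-0.25, 2.06], [-1.52, 1.56], [0.18, 2.33], [-1.44, 4.58], [0.02, 2.06], [-3.01, 3.01]. Speed limits (rad/s): [2.39, 2.39, 3.01, 3.01, 3.14, 3.14, 3.14].

## Interface

Orientations are given as a rotation vector (axis times angle).
In Python, from rig import arm gives the robot as it stands.
- The arm moves only by the tool drive_tool, never from a script. Its argument "series" is a list that holds one entry, the list of rows, each a list of 7 numbers: the opening, from 0 (shut) to 1 (fully open), then the shift along the tool's x, y, z in cm, then the turn, a rotation vector about the tool's x, y, z in rad. A call has 1 to 20 rows; each row shifts and turns the commanded pose from where the row before left it, along the tool's axes as they then stand; what a row does not reach is not made up. A row lasts 1/8 s, in which the tool goes at most 62.5 mm and 10.7 degrees, less where a joint would pass 70% of its speed; a pose out of reach is approached as far as the arm can. A call with a gripper value outside its range is refused whole. The fingers move at their own pace and stop on an object; "force" is the grip in N (left out, the last holds). Time passes only in rows, so rows that do not move let the fingers close. It gives the time, the measured TCP pose, the force and the opening at its end, in the units of the state.
- arm.get_state(): the state, without advancing time (a new reading comes with each control period).
- arm.grab_frame(name): name is "side" or "top" or "wrist"; returns the picture (400x640x3 uint8, red, green, blue); there is no depth.
- arm.calibration(name): a dict with "fx", "fy", "cx", "cy" (pixels), "distortion" ([k1, k2, p1, p2, k3] as OpenCV has them; the pictures are not rectified), "extrinsics" (4x4, takes a point from camera to world coordinates). Camera axes: x right, y down, z forward; pixel columns grow to the right and rows downward; lengths in m; the calibration is good to about 2 mm. A picture is of the moment at which its call begins: read the wrist's pose just before it. calibration takes no time and is no camera call; for the wrist camera it gives the pose at the moment of the call.
- arm.job_done(): hands the job in, once; it reports no verdict.
The state is a dict: "clock": time; "joint_positions": joint angles; "joint_vel": joint speeds; "joint_efforts": joint torques, N m; "eef_pos": TCP position; "ee_rot": TCP orientation; "wrist_force": force on the tool from outside, world axes, zero at the start; "wrist_torque": the same for the moment, N m; "width": finger opening in m.
Only numpy, scipy, OpenCV 4.12 (cv2) and the standard library are available. Lean on these libraries where they do the work, as an engineer would, in place of code of your own. Each camera call takes 0.05 s, during which the arm holds its last target.

## Task

Swing open the levers that hold the faulty red board in the analyser, draw it out and lay it flat, component side up, in the grey return tray. Fit every green channel board lying on the bench into a free bay: slide it contact edge first along the bay's two card guides, then swing both of that bay's orange ejector levers fully shut so that they press the board home. When all that is done, last of all turn the selector knob until its white line points at the red index mark, and leave the other things on the bench where they are.

Things in the scene. Friction and masses are not known exactly. Their poses are not given: they have to be found in the camera images.
- old_board: Faulty old board with a brick-red plate, otherwise just like board0; at the start seated in bay1 with both levers shut. A board whose levers are open slides back out freely.
- return_tray_in (a point): Centre of the inner floor (4 mm above the bench) of the fixed grey return tray: open box 130 (x) x 110 (y) x 22 mm outside, walls 4 mm. Frame x along its long side.
- board0: Channel board (each may be absent; all alike, any fits any bay), flat on the bench: green plate 80 (x) x 60 (y) x 4 mm, 0.1-0.17 kg. Origin: centre of its underside, z up. Its +x edge, with the brass contact strip, enters first. Grip: steel can 14 (x) x 30 (y) mm centred at x = +8 mm, top 54 mm above the underside.
- board0_bar (a point): Point on board0: middle of its trailing (-x) edge, at the underside (board x = -40 mm).
- board1: Like board0. On every board, along the trailing (-x) edge stands an aluminium stiffener bar, 6 (x) x 36 (y) mm, its top 21 mm above the underside; the ejector levers press on it.
- board1_bar (a point): Point on board1: middle of its trailing (-x) edge, at the underside (board x = -40 mm).
- board2: Like board0.
- board2_bar (a point): Point on board2: middle of its trailing (-x) edge, at the underside (board x = -40 mm).
- bay0 (a point): First of three like card bays, 120 mm apart, on the white analyser's fixed tray. Origin: middle of the mouth, on the tray floor (6 mm above the bench, from bay x = -35 mm); x: direction a board slides in, z up. Green guides from x = 0 to 95 mm, 63 mm apart inside; their lips hang 8 mm over the floor, 52 mm clear between them, tops at 12 mm.
- lever0left (a joint): Orange ejector lever on the +y side of bay0; upright axis at bay x = 6, y = +44 mm. 0: open; 1.22: shut. All levers: open, the arm points out of the bay, 70 degrees from shut; shut, it lies across the mouth towards the bay's middle. They start near open (bay1: shut) and stay where left; 2 N at the post to swing, 6 N when pushing a board home.
- lever0right (a joint): Orange ejector lever on the -y side of bay0; upright axis at bay x = 6, y = -44 mm. 0: open; 1.22: shut. All levers: arm 8 mm wide, 14 to 20 mm above the tray floor, passing over guides and board; 32 mm from the axis an upright finger post, 12 mm across, from 22 to 38 mm above the floor. Open, a pair leaves 40 mm or more for bar and can to pass.
- bay1 (a point): Middle bay, like bay0. At every mouth flared walls 10 mm high widen to 77 mm at x = -23 mm. A black socket at the bay's end first stops a board with its origin at bay x = 44 mm; pushing it the last 6 mm takes about 5 N and it stays; home is x = 50 mm, given by shut levers.
- lever1left (a joint): Orange ejector lever on the +y side of bay1; upright axis at bay x = 6, y = +44 mm. 0: open; 1.22: shut. 
- lever1right (a joint): Orange ejector lever on the -y side of bay1; upright axis at bay x = 6, y = -44 mm. 0: open; 1.22: shut. 
- bay2 (a point): Third bay, like bay0. Behind all the bays, from x = 120 mm, stands the analyser's white housing, 66 mm tall above the bench.
- lever2left (a joint): Orange ejector lever on the +y side of bay2; upright axis at bay x = 6, y = +44 mm. 0: open; 1.22: shut. 
- lever2right (a joint): Orange ejector lever on the -y side of bay2; upright axis at bay x = 6, y = -44 mm. 0: open; 1.22: shut. 
- selector_axis (a point): On the selector knob's axis, mid grip bar: black bar 46 long x 14 wide mm, from 20 mm below to 12 mm above this point, on a disc 52 mm across, on a white box 100 x 100 x 50 mm. Frame x lies along the bar; white line on its -x half. Turns 2.9 rad; the mark is 0.5 to 2.1 rad clockwise (from above) of the start. Stays where left.
- selector_line (a point): the point the knob's white line points at, 34 mm from the axis (turns with the knob)
- index_mark (a point): inner end of the red index mark beside the knob, 34 mm from the axis; fixed in a run, somewhere within the knob's range
- ring_weight: steel disc weight, 44 mm across, 20 mm high; origin under its centre. Leave alone.
- vial: small glass vial with a white cap, 24 mm across, 45 mm tall; origin under its centre. Leave alone.
- reagent: amber reagent bottle, 56 mm across, 110 mm tall; origin under its centre. Leave alone.
- driver: screwdriver lying flat, about 0.2 m long; origin at its middle. Leave alone.
There are look-alikes about, which are no part of the job. Leave any purple look-alike of the old_board alone. Leave any blue look-alike of the board0 alone.

How it is judged:
On the way, in this order (a step that is already met when the one before it is completed fails the run):
1. the red board lies in the return tray and every green board is home in a bay with both its levers shut (x of old_board in the frame of return_tray_in between -0.035 and 0.035 m and y of old_board in the frame of return_tray_in between -0.035 and 0.035 m and height (world z) of old_board below 0.01 m and angle between old_board's own z axis and vertical below 0.12 rad and linear speed of old_board below 0.05 m/s and ((x of board0 in the frame of bay0 between 0.0472 and 0.056 m and y of board0 in the frame of bay0 between -0.005 and 0.005 m and x of board0_bar in the frame of bay0 below 0.02 m and z of board0_bar in the frame of bay0 below 0.004 m and angle between board0's own z axis and vertical below 0.1 rad and value of joint each of lever0left, lever0right above 1.1 rad) or (x of board0 in the frame of bay1 between 0.0472 and 0.056 m and y of board0 in the frame of bay1 between -0.005 and 0.005 m and x of board0_bar in the frame of bay1 below 0.02 m and z of board0_bar in the frame of bay1 below 0.004 m and angle between board0's own z axis and vertical below 0.1 rad and value of joint each of lever1left, lever1right above 1.1 rad) or (x of board0 in the frame of bay2 between 0.0472 and 0.056 m and y of board0 in the frame of bay2 between -0.005 and 0.005 m and x of board0_bar in the frame of bay2 below 0.02 m and z of board0_bar in the frame of bay2 below 0.004 m and angle between board0's own z axis and vertical below 0.1 rad and value of joint each of lever2left, lever2right above 1.1 rad)) and ((x of board1 in the frame of bay0 between 0.0472 and 0.056 m and y of board1 in the frame of bay0 between -0.005 and 0.005 m and x of board1_bar in the frame of bay0 below 0.02 m and z of board1_bar in the frame of bay0 below 0.004 m and angle between board1's own z axis and vertical below 0.1 rad and value of joint each of lever0left, lever0right above 1.1 rad) or (x of board1 in the frame of bay1 between 0.0472 and 0.056 m and y of board1 in the frame of bay1 between -0.005 and 0.005 m and x of board1_bar in the frame of bay1 below 0.02 m and z of board1_bar in the frame of bay1 below 0.004 m and angle between board1's own z axis and vertical below 0.1 rad and value of joint each of lever1left, lever1right above 1.1 rad) or (x of board1 in the frame of bay2 between 0.0472 and 0.056 m and y of board1 in the frame of bay2 between -0.005 and 0.005 m and x of board1_bar in the frame of bay2 below 0.02 m and z of board1_bar in the frame of bay2 below 0.004 m and angle between board1's own z axis and vertical below 0.1 rad and value of joint each of lever2left, lever2right above 1.1 rad)) and ((x of board2 in the frame of bay0 between 0.0472 and 0.056 m and y of board2 in the frame of bay0 between -0.005 and 0.005 m and x of board2_bar in the frame of bay0 below 0.02 m and z of board2_bar in the frame of bay0 below 0.004 m and angle between board2's own z axis and vertical below 0.1 rad and value of joint each of lever0left, lever0right above 1.1 rad) or (x of board2 in the frame of bay1 between 0.0472 and 0.056 m and y of board2 in the frame of bay1 between -0.005 and 0.005 m and x of board2_bar in the frame of bay1 below 0.02 m and z of board2_bar in the frame of bay1 below 0.004 m and angle between board2's own z axis and vertical below 0.1 rad and value of joint each of lever1left, lever1right above 1.1 rad) or (x of board2 in the frame of bay2 between 0.0472 and 0.056 m and y of board2 in the frame of bay2 between -0.005 and 0.005 m and x of board2_bar in the frame of bay2 below 0.02 m and z of board2_bar in the frame of bay2 below 0.004 m and angle between board2's own z axis and vertical below 0.1 rad and value of joint each of lever2left, lever2right above 1.1 rad))), for 0.2 s.
2. the selector's white line points at the red mark (horizontal distance between selector_line and index_mark below 0.0038 m), for 0.2 s.
At the end, for the whole second after the job is handed in: Red board flat in the tray; every green board in a bay, contact edge first, flat, origin at bay x over 47.2 mm (home 50), within 5 mm of the centre line, both levers there at 1.1 rad or more; the knob's line point within 3.8 mm of the red mark (6 degrees); boards at rest (all of step 1 and horizontal distance between selector_line and index_mark below 0.0038 m and linear speed of each of board0, board1, board2 below 0.02 m/s); the robot touches nothing.
It fails at once if the ring weight is moved more than 4 cm or tipped over (distance of ring_weight from where it was at the start of the episode above 0.04 m or angle between ring_weight's own z axis and vertical above 0.6 rad).
It fails at once if the vial is moved more than 4 cm or tipped over (distance of vial from where it was at the start of the episode above 0.04 m or angle between vial's own z axis and vertical above 0.6 rad).
It fails at once if the reagent is moved more than 4 cm or tipped over (distance of reagent from where it was at the start of the episode above 0.04 m or angle between reagent's own z axis and vertical above 0.6 rad).
It fails at once if the screwdriver is moved more than 4 cm (distance of driver from where it was at the start of the episode above 0.04 m).
Of board0, board1, board2 only 2 to 3 are there at a start; the rules pass over those that are not, and their reading is None.
At some moment in a run one of board0, board1, board2 may be knocked a few centimetres aside while the robot is not near it.
Once in a run the grip may slacken for a moment while it holds something.
It also fails if it takes over 210 s, if anything falls off the work surface, if the arm or the gripper's body presses on something with over 40 N, if the wrist force passes 120 N, or if a joint passes its speed limit or range.

## Working session

There is one attempt and no reset: what is moved stays moved. The work goes in short steps, Python scripts to look and compute and a tool call to move; the robot and the scene stay as the last step left them, time stands still between calls to the robot, and variables do not carry over. Pictures are saved under pics/ and viewed, and the job is handed in when it is done.

Besides the shell and the picture viewer there is one more tool, called as name([rows], argument=value, ...), one row to a line, values as JSON. drive_tool: Moves the arm, as the interface text tells. Its arguments: {"type":"object","properties":{"series":{"type":"array"},"force":{"type":"number"}},"required":["series"]}

```bash
ls; mkdir -p pics; python3 - <<'E'
from rig import arm
import cv2,numpy as np
print(arm.get_state())
for n in ("side","top","wrist"):
    c=arm.calibration(n); print(n,{k:(np.round(v,4).tolist()) for k,v in c.items()})
    cv2.imwrite(f"pics/a_{n}.png",arm.grab_frame(n)[...,::-1])
E
```

```text
pics
{'clock': 0.0, 'joint_positions': array([-1.22690695,  0.38425791,  0.01637512,  1.37116003, -0.00630106,
        1.38822003, -0.04652912]), 'joint_vel': array([ 3.85128488e-04, -5.76752689e-04,  1.13142028e-04, -2.25375322e-03,
       -2.53409088e-03, -2.40293151e-03, -8.92247808e-05]), 'joint_efforts': array([ 2.40854506e-04, -6.27592921e+01,  8.44263956e-01, -3.71815753e+01,
        1.65075890e-02,  1.43271103e-02,  1.76379427e-05]), 'eef_pos': array([0.2470542 , 0.57354028, 0.23026392]), 'ee_rot': array([-1.37576201, -0.90336744,  0.90607749]), 'wrist_force': array([ 0.3020501 , -0.0352887 , -0.07000321]), 'wrist_torque': array([0.03342512, 0.00344567, 0.00087051]), 'width': 0.08556785467389699}
side {'fx': 483.6479, 'fy': 483.6479, 'cx': 326.8206, 'cy': 201.9815, 'distortion': [-0.0585, 0.0, 0.0, 0.0, 0.0], 'extrinsics': [[0.8438, -0.266, 0.466, -0.0474], [-0.5365, -0.4016, 0.7422, -0.9494], [-0.0103, -0.8764, -0.4816, 0.7092], [0.0, 0.0, 0.0, 1.0]]}
top {'fx': 374.3683, 'fy': 374.3683, 'cx': 322.0316, 'cy': 194.1125, 'distortion': [0.0161, 0.0, 0.0, 0.0, 0.0], 'extrinsics': [[-0.0289, -0.9888, 0.1466, 0.3906], [-0.9993, 0.0321, 0.0191, -0.0186], [-0.0235, -0.146, -0.989, 1.0918], [0.0, 0.0, 0.0, 1.0]]}
wrist {'fx': 357.97, 'fy': 357.97, 'cx': 323.1558, 'cy': 201.1801, 'distortion': [-0.0178, 0.0, 0.0, 0.0, 0.0], 'extrinsics': [[0.3973, 0.8818, 0.2542, 0.1816], [0.9177, -0.3814, -0.1112, 0.6013], [-0.0011, 0.2775, -0.9607, 0.3721], [0.0, 0.0, 0.0, 1.0]]}
```

View pics/a_top.png

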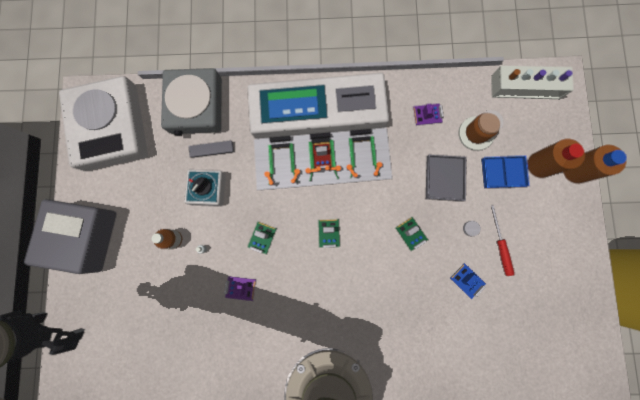

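View pics/a_side.png

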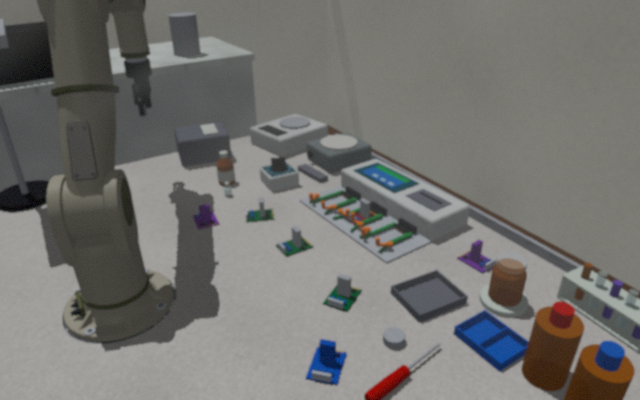

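View pics/a_wrist.png

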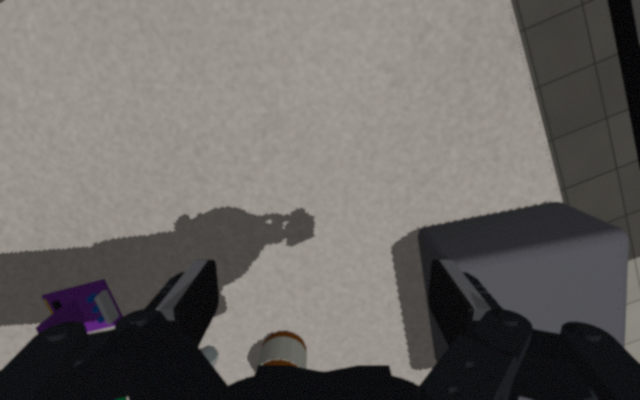

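```bash
python3 - <<'E'
from rig import arm
from scipy.spatial.transform import Rotation as R
import numpy as np
print([x for x in dir(arm) if x[0]!='_'], arm.pinch_z)
s=arm.get_state();M=R.from_rotvec(s['ee_rot']).as_matrix();print(M.round(3))
E
```

```text
['IKError', 'calibration', 'get_state', 'grab_frame', 'job_done', 'pinch_z'] 0.0187
[[ 0.396 -0.001 -0.918]
 [ 0.918 -0.001  0.396]
 [-0.001 -1.    -0.   ]]
```

```bash
cat > h.py <<'E'
from rig import arm
import cv2,numpy as np
from scipy.spatial.transform import Rotation as R
def ray(cal,uv):
    K=np.array([[cal['fx'],0,cal['cx']],[0,cal['fy'],cal['cy']],[0,0,1]])
    p=cv2.undistortPoints(np.array(uv,float).reshape(-1,1,2),K,np.array(cal['distortion'],float)).reshape(-1,2)
    T=np.array(cal['extrinsics']); d=np.c_[p,np.ones(len(p))]@T[:3,:3].T
    return T[:3,3],d
def cast(cal,uv,z):
    o,d=ray(cal,uv); t=(z-o[2])/d[:,2]; return o+d*t[:,None]
def proj(cal,P):
    K=np.array([[cal['fx'],0,cal['cx']],[0,cal['fy'],cal['cy']],[0,0,1]])
    T=np.linalg.inv(np.array(cal['extrinsics'])); r,_=cv2.Rodrigues(T[:3,:3])
    return cv2.projectPoints(np.array(P,float).reshape(-1,3),r,T[:3,3],K,np.array(cal['distortion'],float))[0].reshape(-1,2)
def st():
    s=arm.get_state();M=R.from_rotvec(s['ee_rot']).as_matrix()
    # yaw: direction of tool x in world
    print('t %.2f tcp %s yaw(x) %.1f deg tilt %.4f w %.4f F %s T %s'%(s['clock'],np.round(s['eef_pos'],4),np.degrees(np.arctan2(M[1,0],M[0,0])),np.arccos(min(1,-M[2,1])),s['width'],np.round(s['wrist_force'],1),np.round(s['wrist_torque'],2)))
    return s,M
def go(xyz,yaw_deg,mod180=True):
    """shift needed in current tool axes (cm), plus rotation vec; applied: rotation then shift told separately"""
    s,M=st(); d=np.array(xyz)-s['eef_pos']
    a=np.radians(yaw_deg)
    X=np.array([np.cos(a),np.sin(a),0]);Y=np.array([0,0,-1.]);T=np.c_[X,Y,np.cross(X,Y)]
    if mod180 and X@M[:,0]<0: T=np.c_[-X,Y,np.cross(-X,Y)]
    rv=R.from_matrix(M.T@T).as_rotvec()
    print(' shift in current tool axes cm',np.round(M.T@d*100,2),' rotvec',np.round(rv,4),' shift in final axes',np.round(T.T@d*100,2), 'dist',np.linalg.norm(d).round(3))
def snap(name,fn,crop=None,scale=1):
    cal=arm.calibration(name); im=arm.grab_frame(name)
    np.save('pics/%s.npy'%fn,im); import pickle; pickle.dump(cal,open('pics/%s.pkl'%fn,'wb'))
    o=im[...,::-1]
    if crop: o=o[crop[1]:crop[3],crop[0]:crop[2]]
    if scale!=1:o=cv2.resize(o,None,fx=scale,fy=scale,interpolation=cv2.INTER_CUBIC)
    cv2.imwrite('pics/%s.png'%fn,o); return im,cal
def load(fn):
    import pickle; return np.load('pics/%s.npy'%fn),pickle.load(open('pics/%s.pkl'%fn,'rb'))
E
python3 - <<'E'
from h import *
im,cal=snap('top','b_top',(140,60,490,300),2.2)
def c(n,u,z): print(n,cast(cal,[u],z)[0].round(3))
c('bL',(262,237),.005);c('bM',(329,233),.005);c('bR',(411,233),.005)
c('tray',(446,177),.02);c('knob',(204,186),.07)
for u in [(282,186),(322,175),(365,175)]: c('bay mouth',u,.02)
c('reagent',(165,239),.05);c('vial',(200,249),.03);c('ring',(472,229),.02);c('purple',(240,289),.01);c('driver',(503,240),.02)
E
```

```text
bL [0.432 0.18  0.005]
bM [ 0.438 -0.014  0.005]
bR [ 0.431 -0.25   0.005]
tray [ 0.588 -0.357  0.02 ]
knob [0.576 0.329 0.07 ]
bay mouth [0.577 0.118 0.02 ]
bay mouth [0.606 0.001 0.02 ]
bay mouth [ 0.602 -0.124  0.02 ]
reagent [0.433 0.442 0.05 ]
vial [0.403 0.351 0.03 ]
ring [ 0.436 -0.418  0.02 ]
purple [0.288 0.242 0.01 ]
driver [ 0.403 -0.501  0.02 ]
```

View pics/b_top.png

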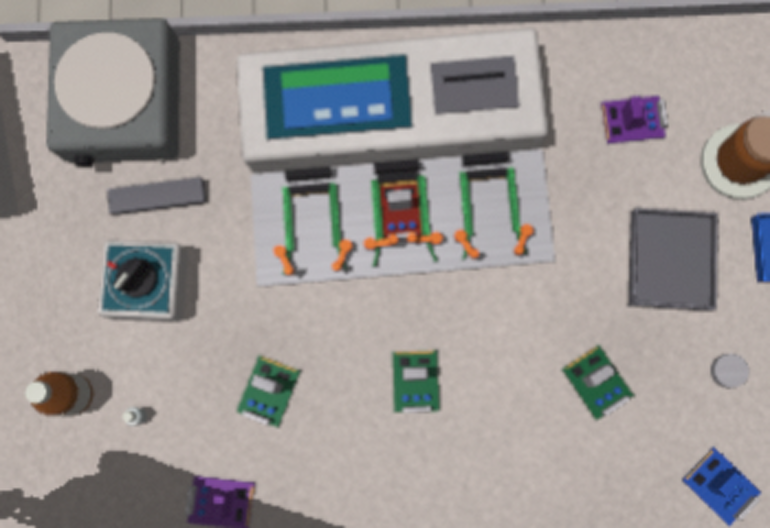

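Targets seen in the top view: the green boards at (262,237), (329,233) and (411,233), and the red board at (321,153) in the middle bay. The grey return tray is at (446,177). I leave the look-alikes alone: purple boards at (428,114) and (240,289), blue board at (467,281), blue tray at (505,171). Next is a closer look with the wrist camera.

drive_tool([
  [[1, 0, 0, 0, 0, 0.1663, 0], [1, 0, 0, 0, 0, 0.1663, 0], [1, 0, 0, 0, 0, 0.1663, 0], [1, 0, 0, 0, 0, 0.1663, 0], [1, 0, 0, 0, 0, 0.1663, 0], [1, 0, 0, 0, 0, 0.1663, 0], [1, 0, 0, 0, 0, 0.1663, 0], [1, 3, -0.8, -4.2, 0, 0, 0], [1, 3, -0.8, -4.2, 0, 0, 0], [1, 3, -0.8, -4.2, 0, 0, 0], [1, 3, -0.8, -4.2, 0, 0, 0], [1, 3, -0.8, -4.2, 0, 0, 0], [1, 3, -0.8, -4.2, 0, 0, 0], [1, 3, -0.8, -4.2, 0, 0, 0], [1, 3, -0.8, -4.2, 0, 0, 0], [1, 3, -0.8, -4.2, 0, 0, 0], [1, 3, -0.8, -4.2, 0, 0, 0], [1, 0, 0, 0, 0, 0, 0]],
])

```text
clock: 2.45
eef_pos: [0.5493, 0.1486, 0.3119]
ee_rot: [-1.573, 0.005, -0.008]
wrist_force: [0.9, 0.1, -0.1]
width: 0.0854
```

```bash
python3 - <<'E'
from h import *
st()
snap('wrist','w1',None,1.25)
E
```

```text
t 2.45 tcp [0.5493 0.1486 0.3119] yaw(x) -0.5 deg tilt 0.0026 w 0.0854 F [ 0.9  0.1 -0.1] T [ 0.02 -0.03 -0.05]
```

View pics/w1.png

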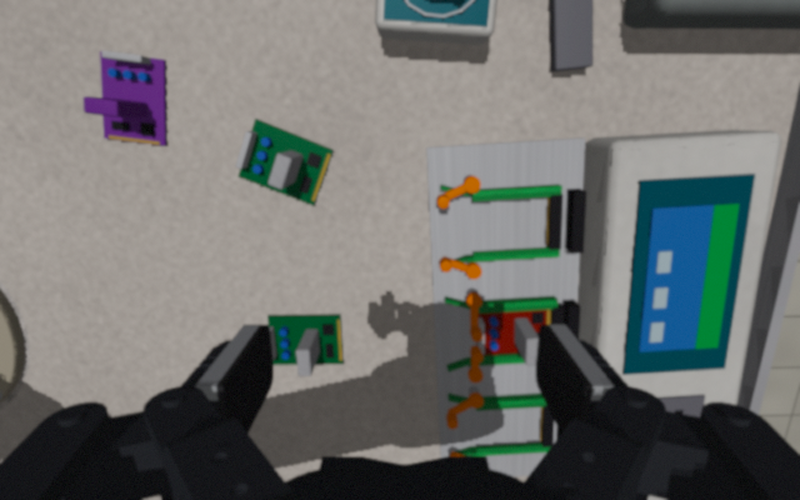

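drive_tool([
  [[1, 3.5, 3, -4, 0, 0, 0], [1, 3.5, 3, -4, 0, 0, 0], [1, 0, 0, 0, 0, 0, 0], [1, 0, 0, 0, 0, 0, 0]],
])

```text
clock: 3.0
eef_pos: [0.6168, 0.0757, 0.2508]
ee_rot: [-1.57, -0.0, 0.002]
wrist_force: [-0.3, 0.8, 0.6]
width: 0.0856
```

```bash
python3 - <<'E'
from h import *
st()
snap('wrist','w2',None,1.25)
E
```

```text
t 3.00 tcp [0.6168 0.0757 0.2508] yaw(x) 0.1 deg tilt 0.0014 w 0.0856 F [-0.3  0.8  0.6] T [0.01 0.04 0.04]
```

drive_tool([
  [[1, 0, 0, -5, 0, 0, 0], [1, 0, 0, -5, 0, 0, 0], [1, 0, 0, -5, 0, 0, 0], [1, 0, 0, 0, 0, 0, 0], [1, 0, 0, 0, 0, 0, 0]],
])

```text
clock: 3.68
eef_pos: [0.6175, -0.0739, 0.2521]
ee_rot: [-1.569, -0.003, 0.001]
wrist_force: [-0.6, 1.2, -0.1]
width: 0.0854
```

```bash
python3 - <<'E'
from h import *
st()
snap('wrist','w3',None,1.25)
E
```

```text
t 3.67 tcp [ 0.6175 -0.0739  0.2521] yaw(x) 0.1 deg tilt 0.0020 w 0.0854 F [-0.6  1.2 -0.1] T [ 0.05 -0.01  0.03]
```

View pics/w2.png

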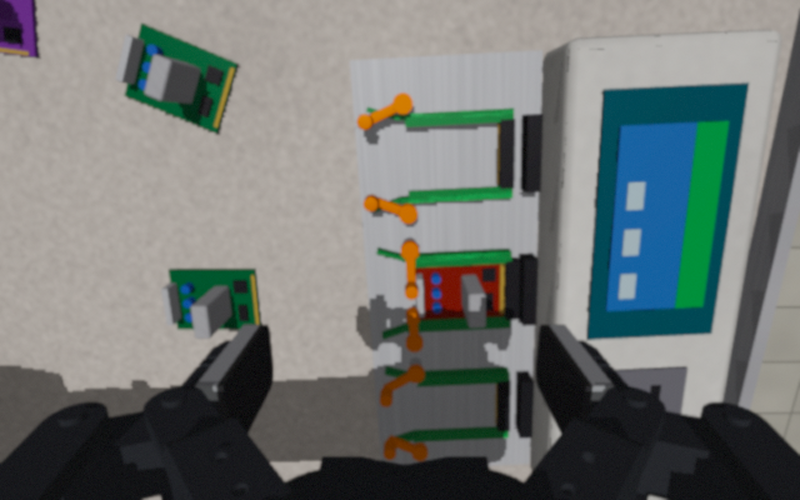

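View pics/w3.png

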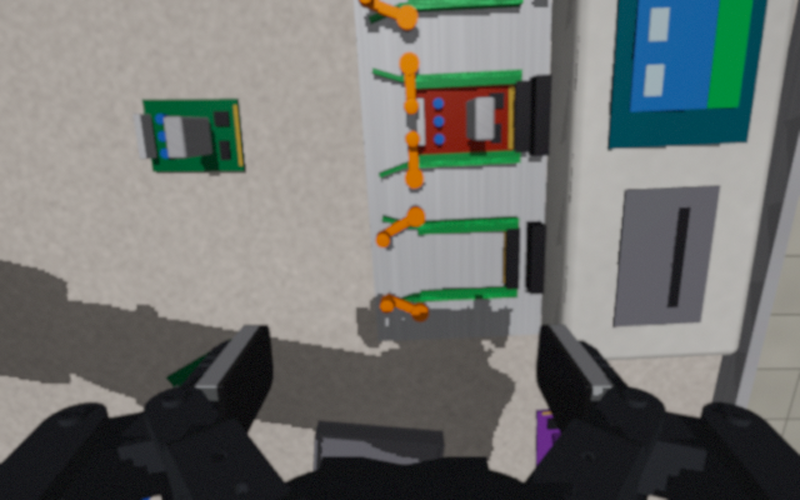

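```bash
python3 - <<'E'
from h import *
for fn in('w2','w3'):
    im,cal=load(fn); hsv=cv2.cvtColor(im,cv2.COLOR_RGB2HSV)
    m=cv2.inRange(hsv,(6,150,90),(18,255,255)); m[:, :250]=0;m[:,440:]=0
    n,l,s,c=cv2.connectedComponentsWithStats(m)
    print(fn)
    for i in range(1,n):
        if s[i,4]>40:
            ys,xs=np.where(l==i); r=cv2.minAreaRect(np.c_[xs,ys].astype(np.float32))
            print(s[i].tolist(),c[i].round(1),'at z.026',cast(cal,[c[i]],.026)[0].round(4),'rect',np.round(r[0],1),np.round(r[1],1),round(r[2],1))
    crop=im[0:400,250:450][...,::-1]
    cv2.imwrite(f'pics/{fn}_a.png',cv2.resize(crop[:200],None,fx=4,fy=3.9*1,interpolation=cv2.INTER_CUBIC)[:600] if 0 else cv2.resize(crop[0:250] if fn=='w2' else crop[0:270],None,fx=2.2,fy=2.2,interpolation=cv2.INTER_CUBIC))
E
```

```text
w2
[286, 75, 44, 29, 480] [309.3  89.2] at z.026 [0.6021 0.1544 0.026 ] rect [308.2  90.8] [16.5 46. ] 61.1
[292, 157, 41, 22, 427] [313.6 166.6] at z.026 [0.6057 0.0776 0.026 ] rect [312.1 167.1] [42.4 14.8] 14.0
[321, 193, 49, 46, 439] [330.8 213.6] at z.026 [0.6238 0.0264 0.026 ] rect [337.3 209.6] [41.3 48.9] 57.7
[373, 212, 28, 37, 119] [395.1 225.1] at z.026 [0.6938 0.0133 0.026 ] rect [394.8 224.6] [44.2 22. ] 54.5
[325, 246, 13, 35, 306] [330.5 264.7] at z.026 [ 0.6239 -0.0338  0.026 ] rect [331. 263.] [34. 12.] 90.0
[304, 292, 35, 33, 376] [320.5 306.5] at z.026 [ 0.6125 -0.0874  0.026 ] rect [320.1 307.3] [14.1 43. ] 52.4
[307, 349, 35, 20, 360] [323.6 358.9] at z.026 [ 0.6161 -0.1606  0.026 ] rect [324.3 358.5] [34.1 17.3] 4.4
w3
[288, 0, 46, 25, 499] [315.2  10.2] at z.026 [0.6095 0.0757 0.026 ] rect [310.9   7.2] [47.4 18.3] 26.6
[320, 43, 15, 49, 475] [327.7  64.8] at z.026 [0.6213 0.0277 0.026 ] rect [327.  67.] [48. 14.] 90.0
[389, 70, 19, 51, 127] [403.7 100.4] at z.026 [ 0.6969 -0.0055  0.026 ] rect [405.4  97.5] [16.8 53.1] 18.4
[325, 105, 13, 46, 413] [330.4 129.2] at z.026 [ 0.6243 -0.0337  0.026 ] rect [331.  127.5] [45. 12.] 90.0
[338, 120, 38, 3, 55] [357.6 121.2] at z.026 [ 0.6516 -0.0257  0.026 ] rect [356.5 121.2] [ 1.5 37.1] 87.1
[301, 165, 39, 33, 435] [320.7 180.4] at z.026 [ 0.6144 -0.0866  0.026 ] rect [319.4 181.1] [14.7 44.4] 56.8
[304, 236, 39, 21, 418] [323.1 245.5] at z.026 [ 0.617  -0.1605  0.026 ] rect [323.1 246. ] [39.  14.3] 14.5
```

View pics/w3_a.png

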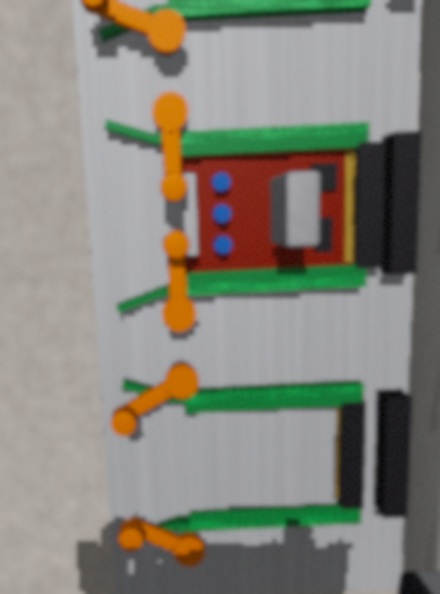

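```bash
python3 - <<'E'
from h import *
im,cal=load('w3')
P=dict(p1L=(327.3,50),q1L=(329.1,84.5),q1R=(330,110.5),p1R=(331.6,143.2),p2L=(332.7,173.2),q2L=(306.4,191.8),p2R=(336.4,249.5),q2R=(309.5,244.5))
for z in (.026,.03,.044):
    W={k:cast(cal,[v],z)[0] for k,v in P.items()}
    print(z,{k:v[:2].round(4).tolist() for k,v in W.items()})
    d=lambda a,b:round(np.linalg.norm(W[a]-W[b]),4)
    print('88?',d('p1L','p1R'),d('p2L','p2R'),'32?',d('p1R','p2L'),'120?',d('p1L','p2L'),d('p1R','p2R'),'208?',d('p1L','p2R'),'24?',d('q1L','q1R'))
# red board
hsv=cv2.cvtColor(im,cv2.COLOR_RGB2HSV)
m=cv2.inRange(hsv,(0,130,50),(5,255,255))|cv2.inRange(hsv,(170,130,50),(180,255,255))
ys,xs=np.where(m[:200]>0);print('red',xs.min(),xs.max(),ys.min(),ys.max())
# guides lines
g=cv2.inRange(hsv,(50,120,40),(80,255,255)); g[:, :336]=0; g[:,420:]=0
n,l,s,c=cv2.connectedComponentsWithStats(g)
for i in range(1,n):
    if s[i,4]>150:
        ys,xs=np.where(l==i);k=np.polyfit(xs,ys,1)
        top=[ys[xs==x].min() for x in range(345,410)];bot=[ys[xs==x].max() for x in range(345,410)]
        kt=np.polyfit(range(345,410),top,1);kb=np.polyfit(range(345,410),bot,1)
        pts=lambda k:cast(cal,[(345,np.polyval(k,345)),(408,np.polyval(k,408))],.018)
        for nm,kk in(('top',kt),('bot',kb)):
            q=pts(kk);print(s[i].tolist(),nm,q[:,:2].round(4).tolist(),'slope',round(np.degrees(np.arctan2(q[1,1]-q[0,1],q[1,0]-q[0,0])),2))
E
```

```text
0.026 {'p1L': [0.6209, 0.041], 'q1L': [0.6228, 0.0095], 'q1R': [0.6238, -0.0153], 'p1R': [0.6256, -0.0477], 'p2L': [0.627, -0.079], 'q2L': [0.5992, -0.099], 'p2R': [0.6318, -0.1653], 'q2R': [0.6019, -0.1593]}
88? 0.0889 0.0865 32? 0.0312 120? 0.1201 0.1177 208? 0.2066 24? 0.0248
0.03 {'p1L': [0.6208, 0.0405], 'q1L': [0.6227, 0.0093], 'q1R': [0.6237, -0.0151], 'p1R': [0.6255, -0.0473], 'p2L': [0.6268, -0.0781], 'q2L': [0.5994, -0.098], 'p2R': [0.6316, -0.1635], 'q2R': [0.602, -0.1576]}
88? 0.0879 0.0855 32? 0.0309 120? 0.1188 0.1164 208? 0.2044 24? 0.0245
0.044 {'p1L': [0.6207, 0.0388], 'q1L': [0.6224, 0.0088], 'q1R': [0.6234, -0.0147], 'p1R': [0.6251, -0.0456], 'p2L': [0.6264, -0.0753], 'q2L': [0.6, -0.0944], 'p2R': [0.631, -0.1574], 'q2R': [0.6026, -0.1517]}
88? 0.0845 0.0823 32? 0.0297 120? 0.1143 0.112 208? 0.1965 24? 0.0236
red 334 405 69 121
[336, 0, 82, 9, 535] top [[0.6376, 0.0862], [0.6973, 0.0865]] slope 0.22
[336, 0, 82, 9, 535] bot [[0.6377, 0.08], [0.6975, 0.0831]] slope 2.95
[336, 56, 81, 15, 862] top [[0.6384, 0.0328], [0.7004, 0.036]] slope 3.01
[336, 56, 81, 15, 862] bot [[0.6386, 0.0239], [0.7009, 0.0268]] slope 2.73
[336, 120, 80, 14, 788] top [[0.6395, -0.029], [0.7043, -0.0257]] slope 2.97
[336, 120, 80, 14, 788] bot [[0.6396, -0.038], [0.7048, -0.0348]] slope 2.79
[336, 174, 79, 14, 751] top [[0.6404, -0.085], [0.7079, -0.0816]] slope 2.94
[336, 174, 79, 14, 751] bot [[0.6406, -0.0939], [0.7085, -0.0919]] slope 1.68
[336, 229, 77, 13, 619] top [[0.6415, -0.148], [0.712, -0.1447]] slope 2.68
[336, 229, 77, 13, 619] bot [[0.6417, -0.1564], [0.7126, -0.1533]] slope 2.55
```

```bash
cat >> h.py <<'E'
Y0=3.0
O1=np.array([.6173,-.0037,.006])
def bay(i,x,y,z):
    a=np.radians(Y0);bx=np.array([np.cos(a),np.sin(a),0]);by=np.array([-np.sin(a),np.cos(a),0])
    return O1+bx*x+by*(y+(1-i)*.12)+np.array([0,0,z])
E
python3 - <<'E'
from h import *
go(bay(1,.027,0,.0),93)
go([*bay(1,.027,0,.0)[:2],.13],93)
print(arm.get_state()['joint_positions'].round(2))
im,cal=load('w2')
print(proj(cal,[bay(i,.006,s*.044,.02) for i in (0,1,2) for s in (1,-1)]).round(1))
E
```

```text
t 3.73 tcp [ 0.6176 -0.0732  0.2518] yaw(x) 0.2 deg tilt 0.0018 w 0.0855 F [ 0.5 -0.7 -0. ] T [-0.    0.03 -0.01]
 shift in current tool axes cm [ 2.67 24.6   7.05]  rotvec [-2.000e-03  1.522e+00 -4.000e-04]  shift in final axes [-6.94 24.58  3.04] dist 0.257
t 3.73 tcp [ 0.6176 -0.0732  0.2518] yaw(x) 0.2 deg tilt 0.0018 w 0.0855 F [ 0.5 -0.7 -0. ] T [-0.    0.03 -0.01]
 shift in current tool axes cm [ 2.68 12.2   7.06]  rotvec [-2.000e-03  1.522e+00 -4.000e-04]  shift in final axes [-6.94 12.18  3.04] dist 0.143
[-0.36  0.41  0.61  1.37 -0.23  1.44  0.24]
[[322.2  82.8]
 [326.7 171.5]
 [328.2 201. ]
 [332.  275.5]
 [333.2 300.4]
 [336.4 363.4]]
```

drive_tool([
  [[0.16, 2.7, 6, 0, 0, 0, 0], [0.16, 0, 6, 3.5, 0, 0.17, 0], [0.16, 0, 0, 0, 0, 0.17, 0], [0.16, 0, 0, 0, 0, 0.17, 0], [0.16, 0, 0, 0, 0, 0.17, 0], [0.16, 0, 0, 0, 0, 0.17, 0], [0.16, 0, 0, 0, 0, 0.17, 0], [0.16, 0, 0, 0, 0, 0.17, 0], [0.16, 0, 0, 0, 0, 0.17, 0], [0.16, -3.5, 0, 0, 0, 0.162, 0], [0.16, 0, 0, 0, 0, 0, 0], [0.16, 0, 0, 0, 0, 0, 0]],
])

```text
clock: 5.22
eef_pos: [0.6356, -0.0082, 0.1403]
ee_rot: [-1.234, 1.17, -1.169]
wrist_force: [-0.4, -0.4, -0.4]
width: 0.0133
```

```bash
python3 - <<'E'
from h import *
go([*bay(1,.027,0,.0)[:2],.031],93)
snap('wrist','w4',None,1.25)
E
```

```text
t 5.22 tcp [ 0.6356 -0.0082  0.1403] yaw(x) -86.9 deg tilt 0.0004 w 0.0133 F [-0.4 -0.4 -0.4] T [-0.05 -0.04  0.  ]
 shift in current tool axes cm [-0.54 10.93  0.9 ]  rotvec [ 0.      0.0011 -0.0004]  shift in final axes [-0.55 10.93  0.89] dist 0.11
```

View pics/w4.png

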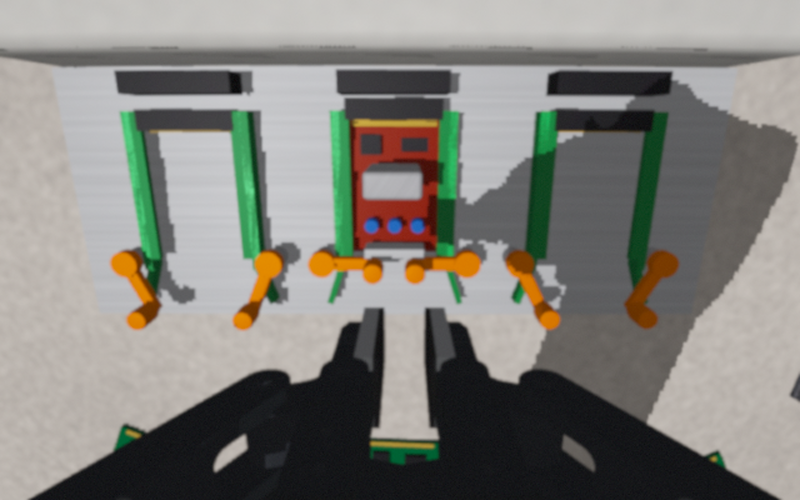

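```bash
python3 - <<'E'
from h import *
im,cal=load('w4')
print((proj(cal,[bay(i,.006,s*.044,.02) for i in (0,1,2) for s in (1,-1)])*1.25).round(1))
s,M=st(); print((proj(cal,[s['eef_pos'],[*s['eef_pos'][:2],.03]])*1.25).round(1))
E
```

```text
[[123.6 263.9]
 [268.3 263.9]
 [321.5 263.9]
 [468.  263.8]
 [521.3 263.8]
 [666.5 263.6]]
t 5.28 tcp [ 0.6356 -0.0095  0.1404] yaw(x) -87.0 deg tilt 0.0001 w 0.0133 F [ 0.9 -1.2  0.6] T [-0.    0.05 -0.03]
[[407.1 330.8]
 [406.  246.4]]
```

drive_tool([
  [[0.16, -0.65, 4, 0.9, 0, 0, 0], [0.16, 0, 4, 0, 0, 0, 0], [0.16, 0, 2, 0, 0, 0, 0], [0.16, 0, 0.9, 0, 0, 0, 0], [0.16, 0, 0, 0, 0, 0, 0], [0.16, 0, 0, 0, 0, 0, 0]],
])

```text
clock: 6.02
eef_pos: [0.6452, -0.0037, 0.0328]
ee_rot: [-1.23, 1.172, -1.174]
wrist_force: [0.0, -0.4, 0.0]
width: 0.0137
```

```bash
python3 - <<'E'
from h import *
go([*bay(1,.027,0,.0)[:2],.031],93)
snap('wrist','w5',None,1.25)
E
```

```text
t 6.03 tcp [ 0.6452 -0.0037  0.0328] yaw(x) -87.2 deg tilt 0.0022 w 0.0137 F [ 0.  -0.4  0. ] T [0.01 0.02 0.02]
 shift in current tool axes cm [-0.14  0.18 -0.08]  rotvec [-0.0022 -0.0037  0.0001]  shift in final axes [-0.14  0.18 -0.08] dist 0.002
```

View pics/w5.png

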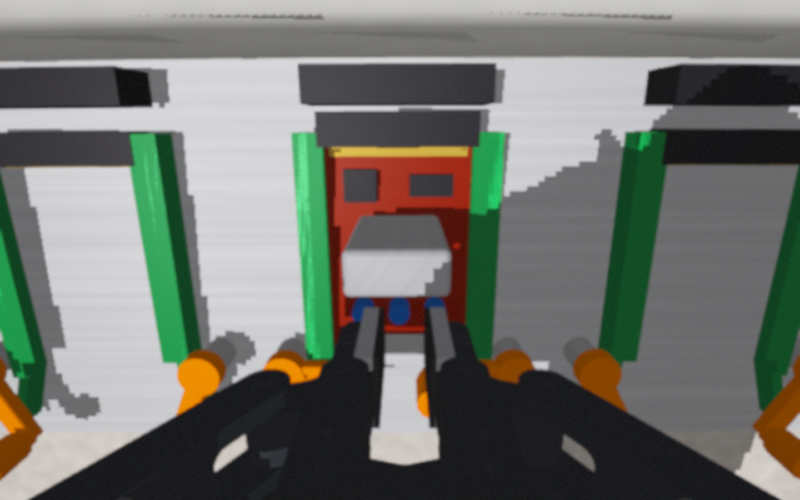

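drive_tool([
  [[0.16, -0.14, 0.15, 0, 0, 0, 0], [0.16, 0, 0, -0.6, 0, 0, 0], [0.18, 0, 0, -0.6, 0, 0, 0], [0.22, 0, 0, -0.6, 0, 0, 0], [0.3, 0, 0, -0.5, 0, 0, 0], [0.36, 0, 0, -0.5, 0, 0, 0], [0.42, 0, 0, -0.5, 0, 0, 0], [0.48, 0, 0, -0.4, 0, 0, 0], [0.5, 0, 0, 0, 0, 0, 0], [0.5, 0, 0, 0, 0, 0, 0]],
])

```text
clock: 7.32
eef_pos: [0.6072, -0.0038, 0.03]
ee_rot: [-1.232, 1.173, -1.173]
wrist_force: [3.3, -0.2, 2.4]
width: 0.0429
```

```bash
python3 - <<'E'
from h import *
st()
snap('wrist','w6',None,1.25)
E
```

```text
t 7.33 tcp [ 0.6072 -0.0038  0.03  ] yaw(x) -87.2 deg tilt 0.0002 w 0.0429 F [ 3.3 -0.2  2.4] T [ 0.15 -0.62  0.04]
```

View pics/w6.png

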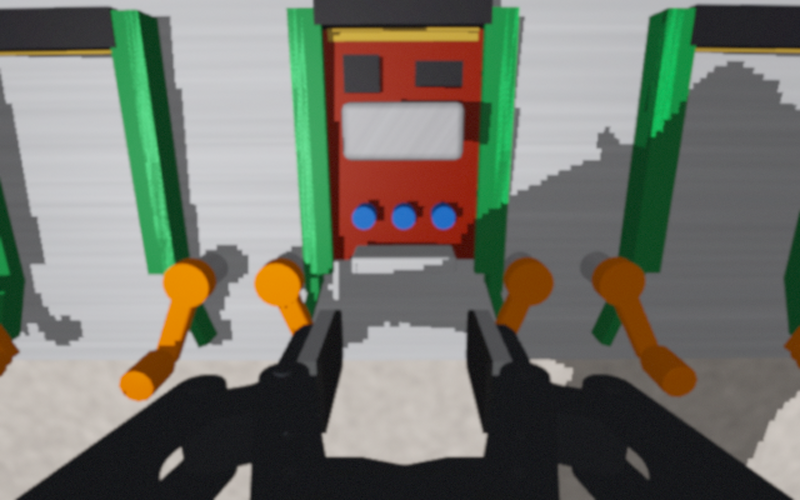

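drive_tool([
  [[0.55, 0, 0, -0.5, 0, 0, 0], [0.55, 0, 0, -0.2, 0, 0, 0], [0.55, 0, 0, 0.3, 0, 0, 0], [0.55, 0, -4, 0, 0, 0, 0], [0.8, 0, -5, 3, 0, 0, 0], [0.8, 0, 0, 5, 0, -0.1745, 0], [0.8, 0, 0, 0, 0, -0.1745, 0], [0.8, 0, 0, 0, 0, -0.1745, 0], [0.8, 0, 0, 0, 0, -0.1745, 0], [0.8, 0, 0, 0, 0, -0.1745, 0], [0.8, 0, 0, 0, 0, -0.1745, 0], [0.8, 0, 0, 0, 0, -0.1745, 0], [0.8, 0, 0, 0, 0, -0.1745, 0], [0.8, 0, 0, 0, 0, -0.1745, 0], [0.8, 0, 0, 0, 0, 0, 0], [0.8, 0, 0, 0, 0, 0, 0]],
])

```text
clock: 9.38
eef_pos: [0.6825, -0.0003, 0.1193]
ee_rot: [-1.571, -0.034, 0.036]
wrist_force: [-0.5, 0.2, 1.3]
width: 0.0683
```

```bash
python3 - <<'E'
from h import *
go([*bay(1,.058,0,.0)[:2],.032],3)
snap('wrist','w7',None,1.25)
E
```

```text
t 9.38 tcp [ 6.825e-01 -3.000e-04  1.193e-01] yaw(x) 2.5 deg tilt 0.0016 w 0.0683 F [-0.5  0.2  1.3] T [-0.02  0.01 -0.02]
 shift in current tool axes cm [-0.71  8.73 -0.01]  rotvec [ 0.     -0.0081 -0.0016]  shift in final axes [-0.73  8.73 -0.  ] dist 0.088
```

View pics/w7.png

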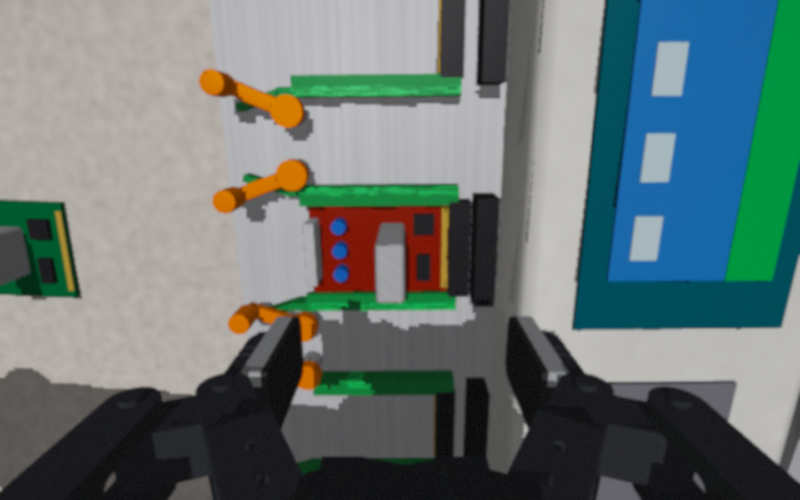

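drive_tool([
  [[0.5, -0.72, 3, 0, 0, 0, 0], [0.5, 0, 4, 0, 0, 0, 0], [0.5, 0, 1.7, 0, 0, 0, 0], [0.5, 0, 0, 0, 0, 0, 0], [0.1, 0, 0, 0, 0, 0, 0], [0, 0, 0, 0, 0, 0, 0], [0, 0, 0, 0, 0, 0, 0], [0, 0, 0, 0, 0, 0, 0], [0, 0, 0, 0, 0, 0, 0]],
], force=60)

```text
clock: 10.55
eef_pos: [0.6765, -0.0006, 0.0346]
ee_rot: [-1.57, -0.039, 0.037]
wrist_force: [-3.3, 0.7, 6.7]
width: 0.013
```

```bash
python3 - <<'E'
from h import *
st()
snap('wrist','w8',None,1.25)
E
```

```text
t 10.55 tcp [ 6.765e-01 -6.000e-04  3.460e-02] yaw(x) 2.8 deg tilt 0.0017 w 0.0130 F [-3.3  0.7  6.7] T [-0.02  0.75  0.08]
```

View pics/w8.png

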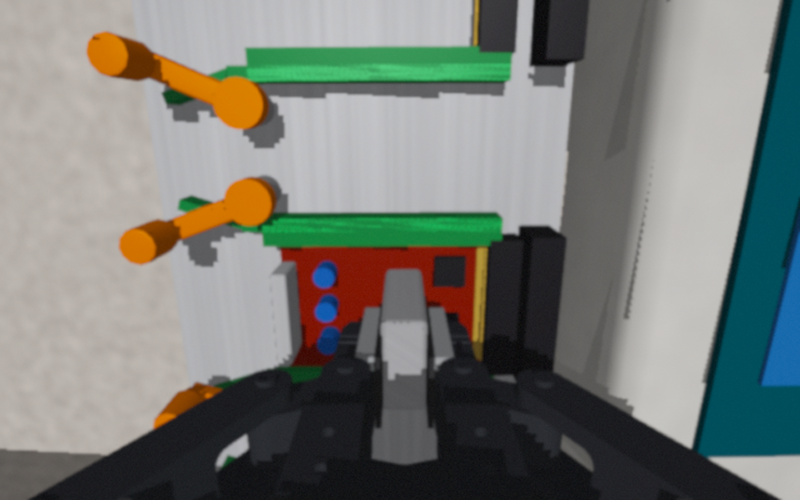

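drive_tool([
  [[0, -0.4, 0, 0, 0, 0, 0], [0, -0.6, 0, 0, 0, 0, 0], [0, -1, 0, 0, 0, 0, 0], [0, -1.5, 0, 0, 0, 0, 0], [0, -2, 0, 0, 0, 0, 0], [0, -2, 0, 0, 0, 0, 0], [0, -2, 0, 0, 0, 0, 0], [0, -2, 0, 0, 0, 0, 0], [0, 0, 0, 0, 0, 0, 0], [0, 0, 0, 0, 0, 0, 0]],
])

```text
clock: 11.85
eef_pos: [0.5604, -0.0061, 0.0343]
ee_rot: [-1.569, -0.038, 0.038]
wrist_force: [-8.0, -0.4, 17.9]
width: 0.0128
```

```bash
python3 - <<'E'
from h import *
st()
snap('wrist','w9',None,1.25)
E
```

```text
t 11.85 tcp [ 0.5604 -0.0061  0.0343] yaw(x) 2.8 deg tilt 0.0011 w 0.0128 F [-8.  -0.4 17.9] T [0.04 1.53 0.05]
```

View pics/w9.png

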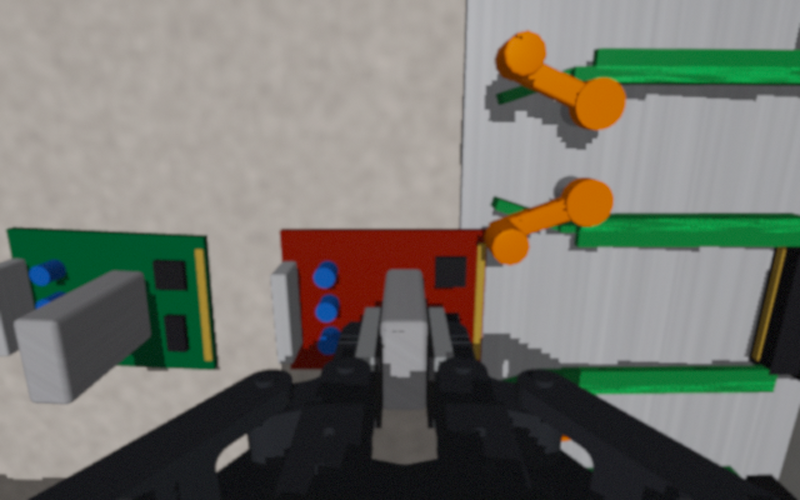

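```bash
python3 - <<'E'
from h import *
im,cal=load('b_top')
g=cv2.cvtColor(im,cv2.COLOR_RGB2GRAY)[145:215,415:480]
m=((g<125)*255).astype(np.uint8)
n,l,s,c=cv2.connectedComponentsWithStats(m);i=1+s[1:,4].argmax();ys,xs=np.where(l==i)
r=cv2.minAreaRect(np.c_[xs+415,ys+145].astype(np.float32));b=cv2.boxPoints(r);print(s[i],b.round(1))
w=cast(cal,b,.022);print(w.round(3),w.mean(0).round(4),np.linalg.norm(w[0]-w[1]),np.linalg.norm(w[1]-w[2]))
t=w.mean(0);d=w[1]-w[0];print(np.degrees(np.arctan2(d[1],d[0])))
a=np.radians(3);go([t[0]+.008,t[1],.15],3)
E
```

```text
[  10   10   42   46 1780] [[424.8 199.4]
 [425.9 154.6]
 [466.1 155.6]
 [465.  200.4]]
[[ 0.524 -0.291  0.022]
 [ 0.656 -0.304  0.022]
 [ 0.648 -0.419  0.022]
 [ 0.518 -0.405  0.022]] [ 0.5866 -0.3547  0.022 ] 0.13194146784667768 0.11535048995329054
-5.354099255414721
t 11.90 tcp [ 0.5604 -0.0061  0.0343] yaw(x) 2.8 deg tilt 0.0011 w 0.0131 F [-8.6 -0.4 19.1] T [0.04 1.65 0.04]
 shift in current tool axes cm [  1.73 -11.61 -34.97]  rotvec [-0.0011 -0.0042 -0.0002]  shift in final axes [  1.59 -11.57 -34.99] dist 0.369
```

drive_tool([
  [[0, 0, -2, 0, 0, 0, 0], [0, 0, -3, 0, 0, 0, 0], [0, 0, -4, 0, 0, 0, 0], [0, 0, -2, -3, 0, 0, 0], [0, 0.3, 0, -4, 0, 0, 0], [0, 0.3, 0, -4, 0, 0, 0], [0, 0.3, 0, -4, 0, 0, 0], [0, 0.3, 0, -4, 0, 0, 0], [0, 0.3, 0, -4, 0, 0, 0], [0, 0.3, 0, -4, 0, 0, 0], [0, 0, 0, -4, 0, 0.06, 0], [0, 0, 0, -3, 0, 0.06, 0], [0, 0, 0, -1, 0, 0, 0], [0, 0, 0, 0, 0, 0, 0], [0, 0, 0, 0, 0, 0, 0]],
])

```text
clock: 13.78
eef_pos: [0.5937, -0.3527, 0.1427]
ee_rot: [-1.569, 0.054, -0.054]
wrist_force: [0.0, 0.2, -1.1]
width: 0.0127
```

```bash
python3 - <<'E'
from h import *
go([.595,-.355,.033],-4)
snap('wrist','w10',None,1.25); snap('top','t10',(340,100,540,300),3)
E
```

```text
t 13.78 tcp [ 0.5937 -0.3527  0.1427] yaw(x) -3.9 deg tilt 0.0014 w 0.0127 F [ 0.   0.2 -1.1] T [0.02 0.03 0.  ]
 shift in current tool axes cm [ 0.15 10.97 -0.24]  rotvec [-0.0014  0.001   0.0001]  shift in final axes [ 0.15 10.97 -0.22] dist 0.11
```

View pics/w10.png

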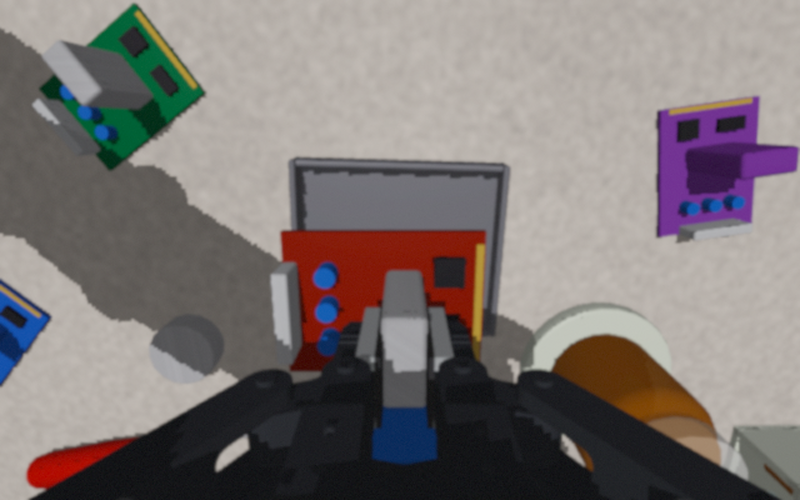

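View pics/t10.png

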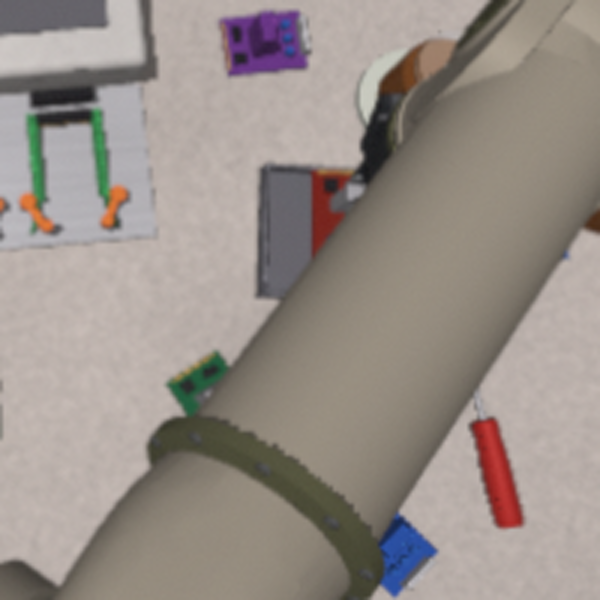

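```bash
python3 - <<'E'
from h import *
im,cal=load('w10')
w=cast(cal,np.array([(293,160),(508,165),(492,335)])/1.25,.022);print(w.round(4))
d=(w[1]-w[0])[:2];print(np.linalg.norm(d),np.degrees(np.arctan2(d[1],d[0])))
u=d/np.linalg.norm(d);n=np.array([u[1],-u[0]]);print('centre',((w[0]+w[1])[:2]/2+n*.055).round(4))
E
```

```text
[[ 0.5323 -0.2987  0.022 ]
 [ 0.6561 -0.3103  0.022 ]
 [ 0.6451 -0.418   0.022 ]]
0.12435045499965314 -5.367859113667393
centre [ 0.5891 -0.3593]
```

drive_tool([
  [[0, 0.35, 3, -0.7, 0, 0.025, 0], [0, 0, 4, 0, 0, 0, 0], [0, 0, 2, 0, 0, 0, 0], [0, 0, 1.2, 0, 0, 0, 0], [0, 0, 0.5, 0, 0, 0, 0], [0, 0, 0.3, 0, 0, 0, 0], [0, 0, 0, 0, 0, 0, 0]],
])

```text
clock: 14.75
eef_pos: [0.5965, -0.3625, 0.034]
ee_rot: [-1.57, 0.075, -0.077]
wrist_force: [0.2, -0.6, 0.9]
width: 0.0128
```

```bash
python3 - <<'E'
from h import *
st()
snap('wrist','w11',None,1.25)
E
```

```text
t 14.75 tcp [ 0.5965 -0.3625  0.034 ] yaw(x) -5.5 deg tilt 0.0018 w 0.0128 F [ 0.2 -0.6  0.9] T [-0.02 -0.02  0.04]
```

View pics/w11.png

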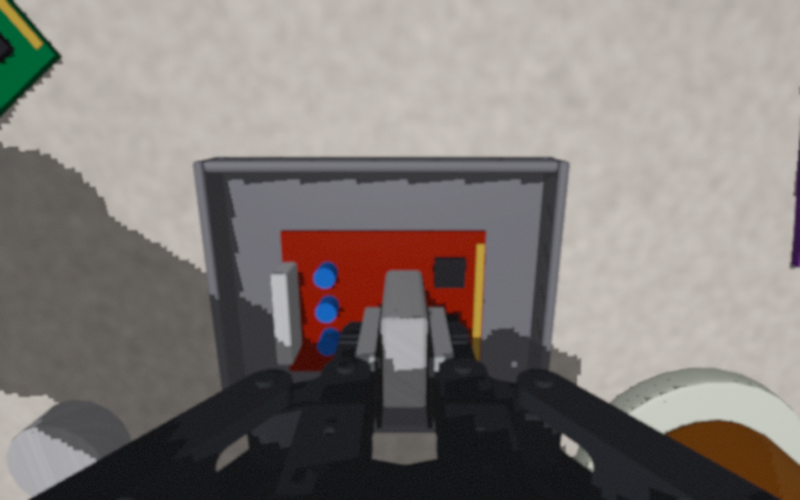

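drive_tool([
  [[0, 0, 0.2, 0, 0, 0, 0], [0.15, 0, 0, 0, 0, 0, 0], [0.4, 0, 0, 0, 0, 0, 0], [0.5, 0, -0.5, 0, 0, 0, 0], [0.5, 0, -3, 0, 0, 0, 0], [0.5, 0, -5, 0, 0, 0, 0], [0.5, 0, -5, 0, 0, 0, 0], [0.5, 0, -3, 2, 0, 0, 0]],
])

```text
clock: 15.8
eef_pos: [0.5974, -0.3445, 0.1993]
ee_rot: [-1.572, 0.076, -0.08]
wrist_force: [0.9, 1.0, -0.4]
width: 0.0424
```

```bash
python3 - <<'E'
from h import *
st()
snap('wrist','w12',None,1.25)
print(cast(load('w12')[1],np.array([(0,0)]),0))
E
```

```text
t 15.80 tcp [ 0.5974 -0.3445  0.1993] yaw(x) -5.7 deg tilt 0.0040 w 0.0424 F [ 0.9  1.  -0.4] T [0.04 0.01 0.02]
[[ 0.3343452 -0.1641428  0.       ]]
```

View pics/w12.png

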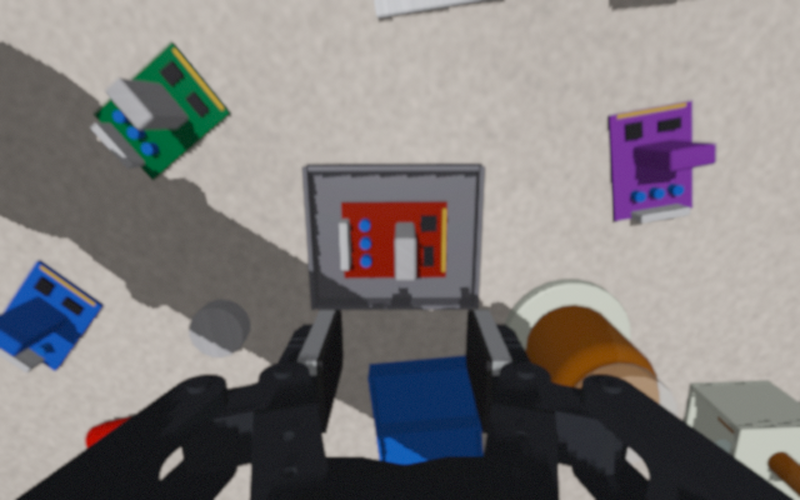

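```bash
cat >> h.py <<'E'
def green(fn,roi,show=True):
    """green board: min rect of mask incl. strip+components; returns center, yaw at z=.004"""
    im,cal=load(fn); x0,y0,x1,y1=roi; hsv=cv2.cvtColor(im,cv2.COLOR_RGB2HSV)
    m=cv2.inRange(hsv,(45,90,25),(85,255,255)); s=cv2.inRange(hsv,(15,90,60),(32,255,255))
    k=np.zeros_like(m);k[y0:y1,x0:x1]=255;m&=k;s&=k
    n,l,stt,c=cv2.connectedComponentsWithStats(m|s);i=1+stt[1:,4].argmax()
    pts=np.argwhere(l==i)[:,::-1].astype(np.float32)
    W=cast(cal,pts,.004)[:,:2].astype(np.float32)
    r=cv2.minAreaRect(W*1000);b=cv2.boxPoints(r)/1000
    sp=np.argwhere((s>0)&(l==i))[:,::-1].astype(np.float32);S=cast(cal,sp,.004)[:,:2].mean(0)
    C=b.mean(0);e=[(b[1]-b[0]),(b[2]-b[1])];L=[np.linalg.norm(v) for v in e];ax=e[int(np.argmax(L))]/max(L)
    if ax@(S-C)<0: ax=-ax
    print('board centre',C.round(4),'size',np.round(sorted(L),4),'yaw',np.degrees(np.arctan2(ax[1],ax[0])).round(2),'strip off mm',((S-C)@ax*1000).round(1),((S-C)@np.array([-ax[1],ax[0]])*1000).round(1))
    return C,ax
E
python3 - <<'E'
from h import *
C,ax=green('w12',(65,25,195,150))
p=C+.008*ax; go([*p,.12],np.degrees(np.arctan2(ax[1],ax[0])))
E
```

```text
board centre [ 0.4303 -0.2508] size [0.0591 0.0795] yaw 31.06 strip off mm 37.8 1.1
t 15.85 tcp [ 0.6004 -0.3408  0.2031] yaw(x) -5.4 deg tilt 0.0079 w 0.0424 F [2.8 1.1 3.1] T [ 0.03 -0.19 -0.01]
 shift in current tool axes cm [-17.21   8.16   7.84]  rotvec [ 0.0042 -0.637   0.0069]  shift in final axes [-9.13  8.31 16.48] dist 0.206
```

drive_tool([
  [[0.5, -3.44, 1.2, 1.57, 0, 0, 0], [0.5, -3.44, 1.2, 1.57, 0, 0, 0], [0.5, -3.44, 1.2, 1.57, 0, 0, 0], [0.5, -3.44, 1.2, 1.57, 0, 0, 0], [0.5, -3.44, 1.2, 1.57, 0, 0, 0], [0.5, 0, 0, 0, 0, -0.16, 0], [0.5, 0, 0, 0, 0, -0.16, 0], [0.5, 0, 0, 0, 0, -0.16, 0], [0.5, 0, 0, 0, 0, -0.16, 0], [0.5, 0, 0, 0, 0, 0, 0], [0.5, 0, 0, 0, 0, 0, 0]],
])

```text
clock: 17.23
eef_pos: [0.4342, -0.2474, 0.1359]
ee_rot: [-1.529, -0.423, 0.423]
wrist_force: [0.4, -0.5, -0.5]
width: 0.0426
```

```bash
python3 - <<'E'
from h import *
snap('wrist','w13',None,1.25)
C,ax=green('w13',(180,80,460,300))
p=C+.008*ax; go([*p,.028],np.degrees(np.arctan2(ax[1],ax[0])))
E
```

```text
board centre [ 0.4295 -0.2511] size [0.0588 0.0784] yaw 31.15 strip off mm 37.5 0.4
t 17.27 tcp [ 0.4342 -0.2474  0.1358] yaw(x) 31.0 deg tilt 0.0001 w 0.0427 F [ 0.4 -0.  -0.4] T [-0.03  0.01  0.04]
 shift in current tool axes cm [ 0.21 10.78 -0.07]  rotvec [-0.     -0.0032 -0.0001]  shift in final axes [ 0.2  10.78 -0.07] dist 0.108
```

View pics/w13.png

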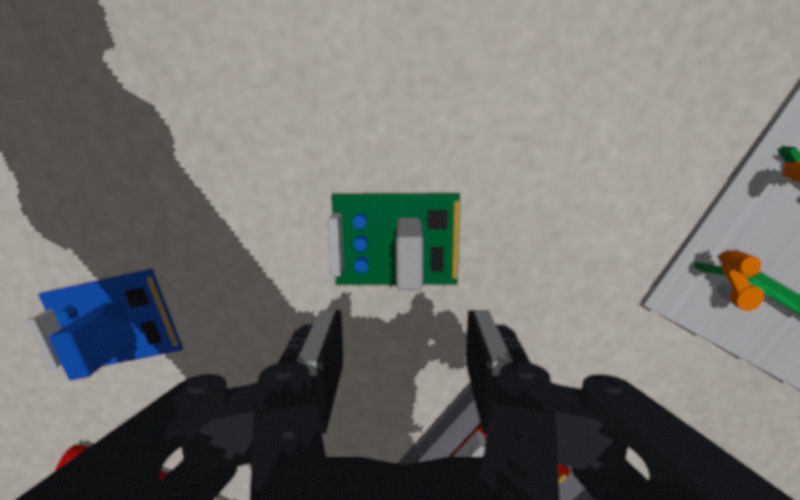

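drive_tool([
  [[0.5, 0.15, 4, -0.05, 0, 0, 0], [0.5, 0, 4, 0, 0, 0, 0], [0.5, 0, 2.2, 0, 0, 0, 0], [0.5, 0, 0.5, 0, 0, 0, 0], [0.5, 0, 0, 0, 0, 0, 0], [0.1, 0, 0, 0, 0, 0, 0], [0, 0, 0, 0, 0, 0, 0], [0, 0, 0, 0, 0, 0, 0], [0, 0, 0, 0, 0, 0, 0], [0, 0, 0, 0, 0, 0, 0]],
], force=60)

```text
clock: 18.52
eef_pos: [0.4367, -0.2474, 0.03]
ee_rot: [-1.53, -0.427, 0.424]
wrist_force: [-0.8, 0.7, 6.9]
width: 0.0132
```

```bash
python3 - <<'E'
from h import *
st()
snap('wrist','w14',None,1.25)
E
```

```text
t 18.52 tcp [ 0.4367 -0.2474  0.03  ] yaw(x) 31.1 deg tilt 0.0022 w 0.0132 F [-0.8  0.7  6.9] T [ 0.06  0.17 -0.03]
```

View pics/w14.png

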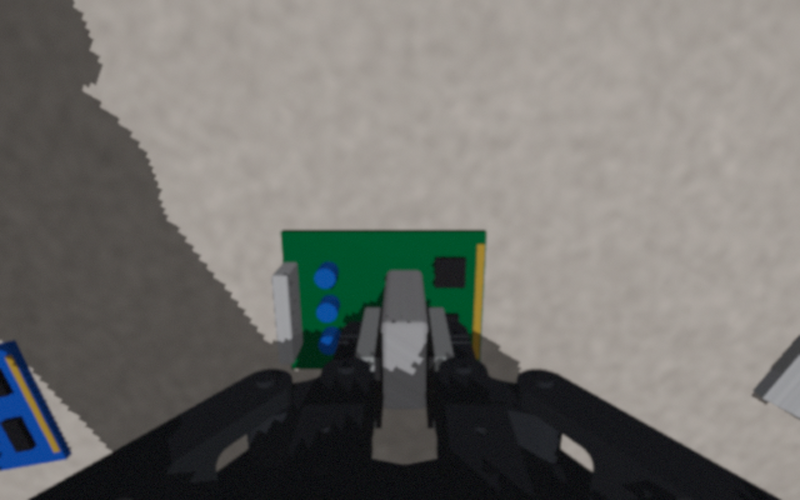

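```bash
cat >> h.py <<'E'
def held(fn,v=231,off=.030):
    """edge row of held board -> lateral offset of the board's +y edge from TCP"""
    im,cal=load(fn); s,M=st()
    w=cast(cal,[(320/1.0,v/1.25)],s['eef_pos'][2]-off+.004)[0]; print('edge lateral from tcp mm (want 30)',((w-s['eef_pos'])@M[:,2]*1000).round(1))
E
python3 - <<'E'
from h import *
held('w14')
go([*bay(2,-.066,0,0)[:2],.09],3)
E
```

```text
t 18.57 tcp [ 0.4367 -0.2474  0.03  ] yaw(x) 31.1 deg tilt 0.0022 w 0.0126 F [-1.1  1.2  7.7] T [ 0.12  0.24 -0.02]
edge lateral from tcp mm (want 30) 30.4
t 18.57 tcp [ 0.4367 -0.2474  0.03  ] yaw(x) 31.1 deg tilt 0.0022 w 0.0126 F [-1.1  1.2  7.7] T [ 0.12  0.24 -0.02]
 shift in current tool axes cm [16.59 -5.98  4.04]  rotvec [0.0011 0.4909 0.0019]  shift in final axes [12.71 -6.   11.39] dist 0.181
```

drive_tool([
  [[0, 0, -2, 0, 0, 0, 0], [0, 0, -2, 0, 0, 0, 0], [0, 0, -2, 0, 0, 0, 0]],
])

```text
clock: 18.95
eef_pos: [0.4357, -0.2469, 0.0896]
ee_rot: [-1.529, -0.426, 0.426]
wrist_force: [0.5, -0.6, -1.3]
width: 0.0132
```

```bash
python3 - <<'E'
from h import *
go([*bay(2,-.066,0,0)[:2],.09],3)
E
```

```text
t 18.95 tcp [ 0.4357 -0.2469  0.0896] yaw(x) 31.1 deg tilt 0.0001 w 0.0132 F [ 0.5 -0.6 -1.3] T [-0.03 -0.05 -0.01]
 shift in current tool axes cm [16.64 -0.03  3.96]  rotvec [-0.000e+00  4.909e-01  1.000e-04]  shift in final axes [12.81 -0.04 11.34] dist 0.171
```

drive_tool([
  [[0, 0, 0, 0, 0, 0.1636, 0], [0, 0, 0, 0, 0, 0.1636, 0], [0, 0, 0, 0, 0, 0.1636, 0], [0, 3.2, 0, 2.83, 0, 0, 0], [0, 3.2, 0, 2.83, 0, 0, 0], [0, 3.2, 0, 2.83, 0, 0, 0], [0, 3.2, 0, 2.83, 0, 0, 0], [0, 0, 0, 0, 0, 0, 0], [0, 0, 0, 0, 0, 0, 0]],
])

```text
clock: 20.08
eef_pos: [0.5572, -0.1276, 0.0887]
ee_rot: [-1.571, -0.041, 0.042]
wrist_force: [0.2, -0.7, -1.3]
width: 0.0131
```

```bash
python3 - <<'E'
from h import *
go([*bay(2,-.066,0,0)[:2],.0385],3)
snap('wrist','w15',None,1.25)
E
```

```text
t 20.07 tcp [ 0.5572 -0.1276  0.0887] yaw(x) 3.0 deg tilt 0.0008 w 0.0131 F [ 0.2 -0.7 -1.3] T [-0.04  0.02  0.02]
 shift in current tool axes cm [0.05 5.02 0.06]  rotvec [ 0.0005  0.0002 -0.0007]  shift in final axes [0.05 5.02 0.06] dist 0.05
```

View pics/w15.png

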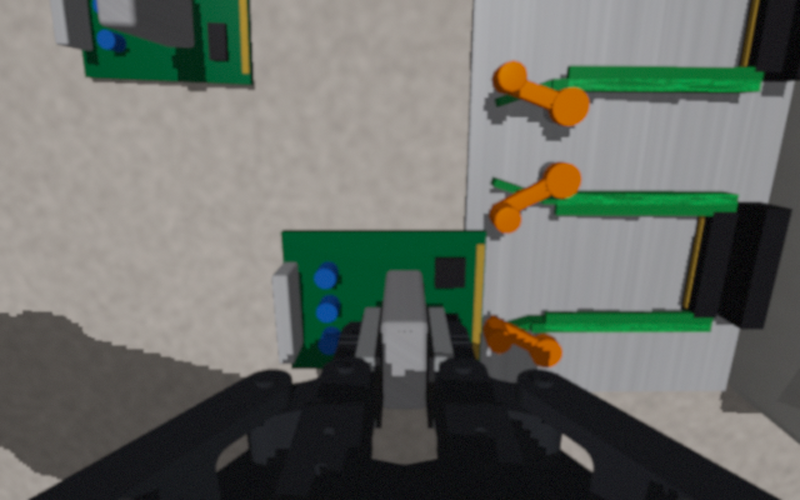

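```bash
python3 - <<'E'
from h import *
im,cal=load('w15');hsv=cv2.cvtColor(im,cv2.COLOR_RGB2HSV)
g=cv2.inRange(hsv,(50,120,30),(80,255,255))
O=bay(2,0,0,0);bx=bay(2,1,0,0)-O;by=bay(2,0,1,0)-O
for a,b in ((455,560),):
  for x in (470,500,530):
    col=np.where(g[:,x])[0]; sp=np.split(col,np.where(np.diff(col)>3)[0]+1)
    for q in sp:
      if len(q)>3:
        e=cast(cal,[(x,q[0]),(x,q[-1])],.018)-O; print(x,q[0],q[-1],'bayx,y mm',[((v@bx*1000).round(1),(v@by*1000).round(1)) for v in e])
E
```

```text
470 54 72 bayx,y mm [(np.float64(14.1), np.float64(93.1)), (np.float64(15.2), np.float64(83.7))]
470 154 171 bayx,y mm [(np.float64(20.2), np.float64(37.4)), (np.float64(21.3), np.float64(27.1))]
470 250 264 bayx,y mm [(np.float64(27.2), np.float64(-24.7)), (np.float64(28.3), np.float64(-34.7))]
500 54 73 bayx,y mm [(np.float64(30.9), np.float64(93.2)), (np.float64(32.2), np.float64(83.2))]
500 154 172 bayx,y mm [(np.float64(38.2), np.float64(37.4)), (np.float64(39.7), np.float64(26.4))]
500 250 264 bayx,y mm [(np.float64(46.7), np.float64(-24.8)), (np.float64(48.1), np.float64(-34.7))]
530 54 73 bayx,y mm [(np.float64(47.8), np.float64(93.3)), (np.float64(49.3), np.float64(83.3))]
530 154 172 bayx,y mm [(np.float64(56.4), np.float64(37.4)), (np.float64(58.1), np.float64(26.4))]
530 250 264 bayx,y mm [(np.float64(66.3), np.float64(-24.9)), (np.float64(67.9), np.float64(-34.9))]
```

drive_tool([
  [[0, 0.05, 3, 0.1, 0, 0, 0], [0, 0, 1.8, 0, 0, 0, 0], [0, 0, 0.2, 0, 0, 0, 0], [0, 0, 0, 0, 0, 0, 0], [0, 1, 0, 0, 0, 0, 0], [0, 1, 0, 0, 0, 0, 0], [0, 1, 0, 0, 0, 0, 0], [0, 1, 0, 0, 0, 0, 0], [0, 0, 0, 0, 0, 0, 0]],
])

```text
clock: 21.25
eef_pos: [0.5989, -0.1239, 0.0387]
ee_rot: [-1.571, -0.042, 0.042]
wrist_force: [-0.3, -0.2, -0.7]
width: 0.0128
```

```bash
python3 - <<'E'
from h import *
go([*bay(2,.052,0,0)[:2],.037],3)
snap('wrist','w16',None,1.25)
E
```

```text
t 21.25 tcp [ 0.5989 -0.1239  0.0387] yaw(x) 3.1 deg tilt 0.0004 w 0.0128 F [-0.3 -0.2 -0.7] T [ 0.03 -0.02 -0.02]
 shift in current tool axes cm [ 7.67  0.17 -0.1 ]  rotvec [0.0003 0.001  0.0001]  shift in final axes [ 7.67  0.17 -0.09] dist 0.077
```

View pics/w16.png

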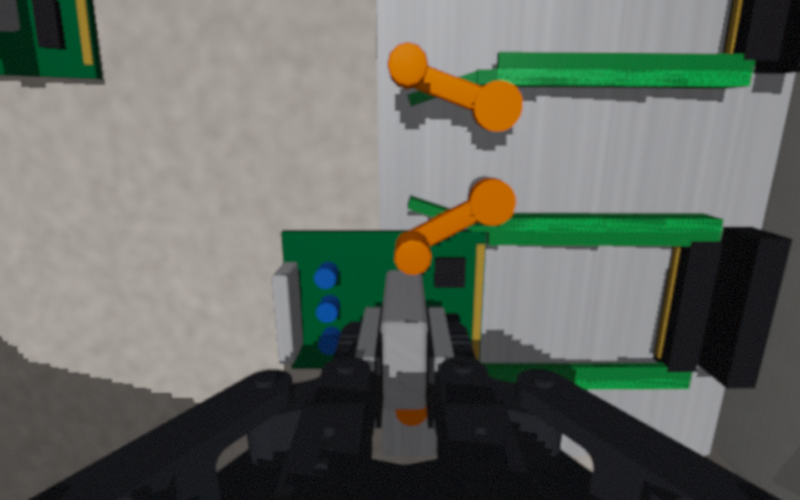

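drive_tool([
  [[0, 0.8, 0, -0.03, 0, 0, 0], [0, 0.8, 0.05, 0, 0, 0, 0], [0, 0.8, 0, 0, 0, 0, 0], [0, 0.8, 0, 0, 0, 0, 0], [0, 0, 0, 0, 0, 0, 0]],
])

```text
clock: 21.92
eef_pos: [0.6306, -0.1225, 0.0382]
ee_rot: [-1.571, -0.042, 0.042]
wrist_force: [-0.1, 0.3, -2.2]
width: 0.0128
```

```bash
python3 - <<'E'
from h import *
go([*bay(2,.052,0,0)[:2],.037],3)
snap('wrist','w17',None,1.25)
E
```

```text
t 21.93 tcp [ 0.6306 -0.1225  0.0382] yaw(x) 3.0 deg tilt 0.0002 w 0.0128 F [-0.1  0.3 -2.2] T [-0.04  0.02 -0.  ]
 shift in current tool axes cm [ 4.49  0.12 -0.07]  rotvec [0.0002 0.0008 0.0001]  shift in final axes [ 4.49  0.12 -0.06] dist 0.045
```

View pics/w17.png

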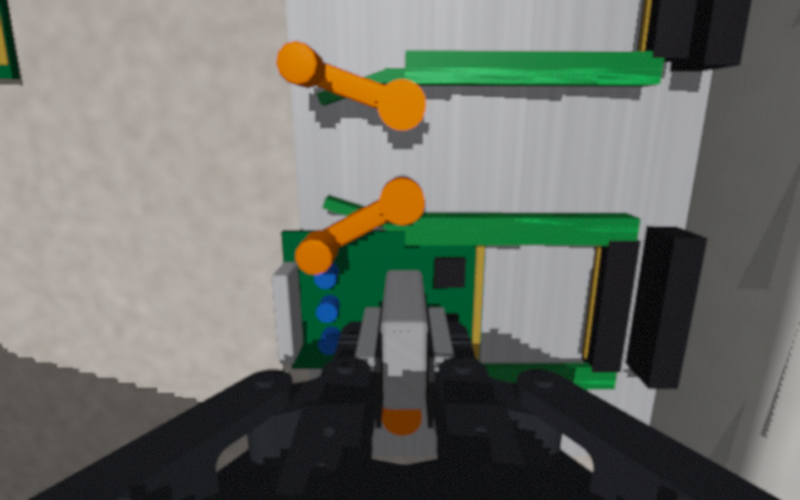

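Running cleanly in the guides with no side force. On to the socket stop.

drive_tool([
  [[0, 0.8, 0, 0, 0, 0, 0], [0, 0.8, 0.05, 0, 0, 0, 0], [0, 0.8, 0, 0, 0, 0, 0], [0, 0.8, 0, 0, 0, 0, 0], [0, 0.6, 0.05, 0, 0, 0, 0], [0, 0.4, 0, 0, 0, 0, 0], [0, 0.3, 0, 0, 0, 0, 0], [0, 0, 0, 0, 0, 0, 0]],
])

```text
clock: 22.98
eef_pos: [0.675, -0.1203, 0.0372]
ee_rot: [-1.57, -0.041, 0.041]
wrist_force: [0.5, 0.2, -1.0]
width: 0.013
```

```bash
python3 - <<'E'
from h import *
go([*bay(2,.058,0,0)[:2],.037],3)
snap('wrist','w18',None,1.25)
E
```

```text
t 22.98 tcp [ 0.675  -0.1203  0.0372] yaw(x) 3.0 deg tilt 0.0001 w 0.0130 F [ 0.5  0.2 -1. ] T [-0.02 -0.04  0.03]
 shift in current tool axes cm [ 0.65  0.02 -0.05]  rotvec [ 0.0001  0.0003 -0.0001]  shift in final axes [ 0.65  0.02 -0.05] dist 0.006
```

View pics/w18.png

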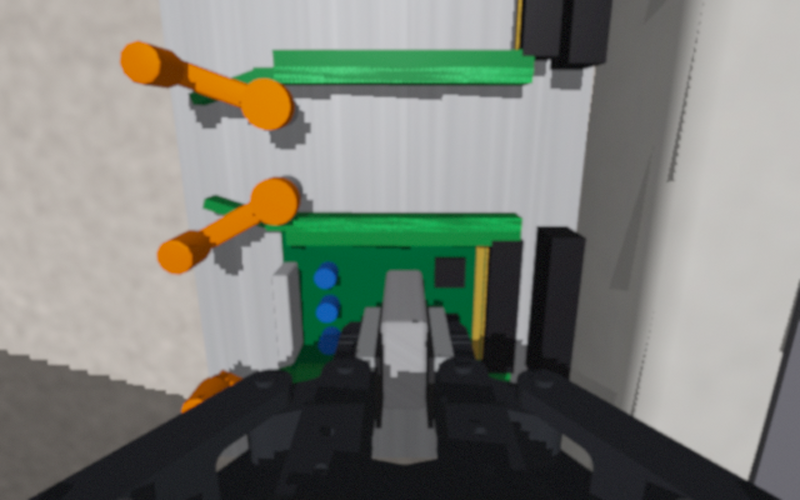

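drive_tool([
  [[0, 0.3, 0.05, 0, 0, 0, 0], [0, 0.25, 0, 0, 0, 0, 0], [0, 0, 0, 0, 0, 0, 0], [0.1, 0, 0, 0, 0, 0, 0], [0.35, 0, 0, 0, 0, 0, 0], [0.45, 0, -0.5, 0, 0, 0, 0], [0.45, 0, -4, 0, 0, 0, 0], [0.45, 0, -5, 0, 0, 0, 0], [0.45, 0, 0, 0, 0, 0, 0]],
])

```text
clock: 24.15
eef_pos: [0.6837, -0.1211, 0.138]
ee_rot: [-1.572, -0.049, 0.034]
wrist_force: [0.1, -0.1, 0.1]
width: 0.0388
```

```bash
python3 - <<'E'
from h import *
go([*bay(2,-.052,0,0)[:2],.031],93)
snap('wrist','w19',None,1.25)
E
```

```text
t 24.15 tcp [ 0.6837 -0.1211  0.138 ] yaw(x) 3.0 deg tilt 0.0102 w 0.0388 F [ 0.1 -0.1  0.1] T [-0.04 -0.01  0.01]
 shift in current tool axes cm [-11.32  10.59   0.1 ]  rotvec [ 0.0095 -1.5704  0.0061]  shift in final axes [ 0.07 10.7  11.21] dist 0.155
```

View pics/w19.png

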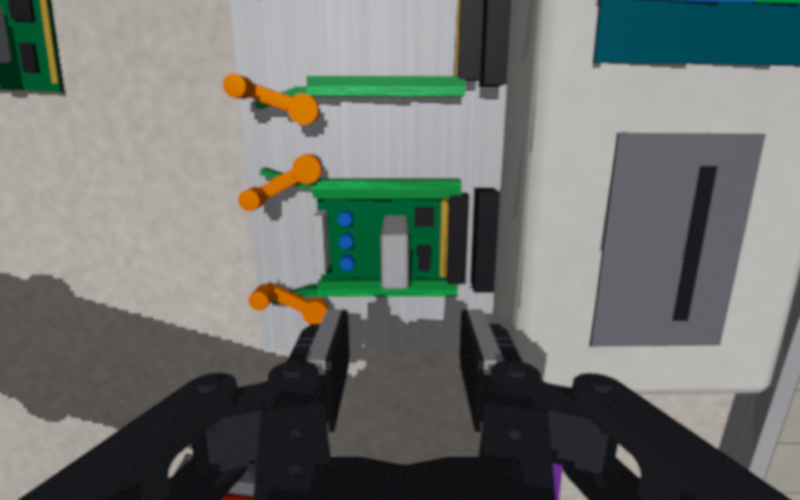

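```bash
python3 - <<'E'
from h import *
C,ax=green('w3',(100,60,210,150))
C2,a2=green('w2',(80,10,200,115))
p=C+.008*ax; go([*p,.136],np.degrees(np.arctan2(ax[1],ax[0])))
E
```

```text
board centre [ 0.4394 -0.0136] size [0.0576 0.079 ] yaw -0.15 strip off mm 37.2 0.2
board centre [0.4323 0.1805] size [0.0584 0.0794] yaw -22.76 strip off mm 37.3 0.5
t 24.20 tcp [ 0.6823 -0.1205  0.135 ] yaw(x) 3.0 deg tilt 0.0060 w 0.0384 F [-0.4  0.3 -0.7] T [ 0.02 -0.03  0.01]
 shift in current tool axes cm [-22.89  -0.24  11.91]  rotvec [0.0009 0.0554 0.0059]  shift in final axes [-23.52  -0.1   10.63] dist 0.258
```

drive_tool([
  [[0.5, 0, -0.3, 0, 0, 0.055, 0], [0.5, -4.7, 0, 2.13, 0, 0, 0], [0.5, -4.7, 0, 2.13, 0, 0, 0], [0.5, -4.7, 0, 2.13, 0, 0, 0], [0.5, -4.7, 0, 2.13, 0, 0, 0], [0.5, -4.7, 0, 2.13, 0, 0, 0], [0.5, 0, 0, 0, 0, 0, 0], [0.5, 0, 0, 0, 0, 0, 0]],
])

```text
clock: 25.2
eef_pos: [0.446, -0.0127, 0.1348]
ee_rot: [-1.57, 0.001, -0.002]
wrist_force: [1.1, 0.2, -0.6]
width: 0.0425
```

```bash
python3 - <<'E'
from h import *
snap('wrist','w20',None,1.25)
C,ax=green('w20',(180,80,460,300))
p=C+.008*ax; go([*p,.029],np.degrees(np.arctan2(ax[1],ax[0])))
E
```

```text
board centre [ 0.438  -0.0132] size [0.0576 0.0785] yaw -0.21 strip off mm 37.6 0.2
t 25.25 tcp [ 0.4465 -0.0131  0.1349] yaw(x) -0.1 deg tilt 0.0008 w 0.0428 F [ 0.1 -0.3 -0.5] T [-0.01 -0.01 -0.01]
 shift in current tool axes cm [-0.05 10.59 -0.  ]  rotvec [0.0003 0.0013 0.0008]  shift in final axes [-4.000e-02  1.059e+01 -1.000e-02] dist 0.106
```

View pics/w20.png

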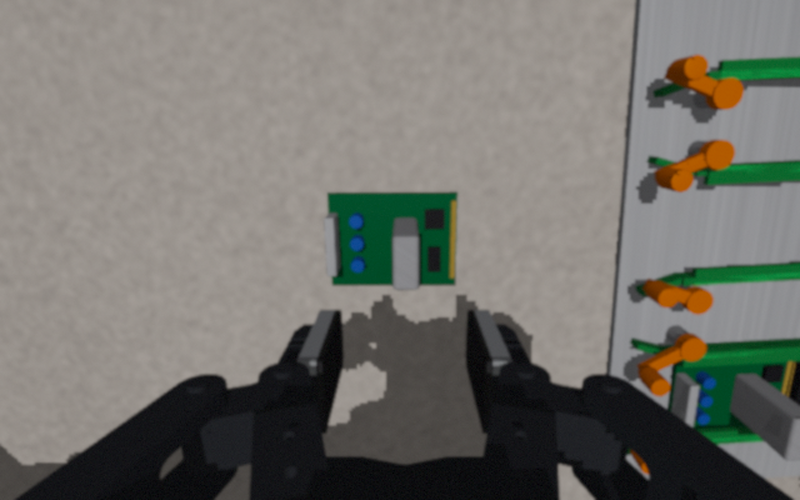

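drive_tool([
  [[0.5, -0.05, 4, 0, 0, 0, 0], [0.5, 0, 4, 0, 0, 0, 0], [0.5, 0, 2.1, 0, 0, 0, 0], [0.5, 0, 0.45, 0, 0, 0, 0], [0.5, 0, 0, 0, 0, 0, 0], [0.1, 0, 0, 0, 0, 0, 0], [0, 0, 0, 0, 0, 0, 0], [0, 0, 0, 0, 0, 0, 0], [0, 0, 0, 0, 0, 0, 0], [0, 0, 0, 0, 0, 0, 0]],
], force=60)

```text
clock: 26.5
eef_pos: [0.4462, -0.0129, 0.0304]
ee_rot: [-1.57, 0.0, -0.003]
wrist_force: [-0.6, -0.5, 6.8]
width: 0.0127
```

```bash
python3 - <<'E'
from h import *
im,cal=snap('wrist','w21',None,1.25)
g=cv2.inRange(cv2.cvtColor(im,cv2.COLOR_RGB2HSV),(45,90,25),(85,255,255))
print([np.where(g[:,x])[0].min()*1.25 for x in (260,300,340,370)])
held('w21',np.mean([np.where(g[:,x])[0].min()*1.25 for x in (260,300,340,370)]))
go([*bay(1,-.066,0,0)[:2],.09],3)
E
```

```text
[np.float64(232.5), np.float64(231.25), np.float64(232.5), np.float64(231.25)]
t 26.55 tcp [ 0.4462 -0.013   0.0303] yaw(x) -0.1 deg tilt 0.0023 w 0.0129 F [-0.4  0.2  6.5] T [-0.13  0.22 -0.03]
edge lateral from tcp mm (want 30) 29.5
t 26.55 tcp [ 0.4462 -0.013   0.0303] yaw(x) -0.1 deg tilt 0.0023 w 0.0129 F [-0.4  0.2  6.5] T [-0.13  0.22 -0.03]
 shift in current tool axes cm [10.53 -5.94  0.61]  rotvec [-0.0005 -0.0547  0.0022]  shift in final axes [10.53 -5.97  0.03] dist 0.121
```

View pics/w21.png

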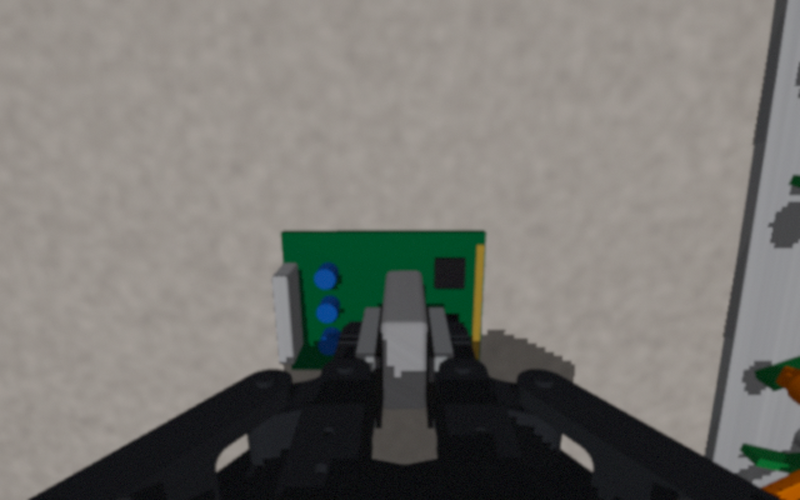

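drive_tool([
  [[0, 0, -2, 0, 0, 0, 0], [0, 0, -2, 0, 0, 0, 0], [0, 0, -2, 0, 0, -0.055, 0], [0, 3.5, 0, 0.02, 0, 0, 0], [0, 3.5, 0, 0.02, 0, 0, 0], [0, 3.5, 0, 0.02, 0, 0, 0], [0, 0, 0, 0, 0, 0, 0], [0, 0, 0, 0, 0, 0, 0]],
])

```text
clock: 27.55
eef_pos: [0.5493, -0.0071, 0.089]
ee_rot: [-1.571, -0.04, 0.042]
wrist_force: [-0.6, -1.2, -0.9]
width: 0.0129
```

```bash
cat >> h.py <<'E'
def lips(fn,i,cols):
    im,cal=load(fn);hsv=cv2.cvtColor(im,cv2.COLOR_RGB2HSV)
    g=cv2.inRange(hsv,(50,120,30),(80,255,255))
    O=bay(i,0,0,0);bx=bay(i,1,0,0)-O;by=bay(i,0,1,0)-O
    for x in cols:
        col=np.where(g[:,x])[0]; sp=np.split(col,np.where(np.diff(col)>3)[0]+1)
        print(x,[[tuple((v@bx*1000).round(1) if k==0 else (v@by*1000).round(1) for k in (0,1)) for v in cast(cal,[(x,q[0]-.5),(x,q[-1]+.5)],.018)-O] for q in sp if len(q)>3])
E
python3 - <<'E' | sed 's/np.float64//g'
from h import *
go([*bay(1,-.066,0,0)[:2],.0385],3)
snap('wrist','w22',None,1.25)
lips('w22',1,(480,520))
E
```

```text
t 27.55 tcp [ 0.5493 -0.0071  0.089 ] yaw(x) 3.0 deg tilt 0.0012 w 0.0129 F [-0.6 -1.2 -0.9] T [-0.02 -0.01 -0.01]
 shift in current tool axes cm [ 0.22  5.05 -0.01]  rotvec [ 0.0002 -0.0001 -0.0012]  shift in final axes [ 0.21  5.05 -0.01] dist 0.051
480 [[((18.2), (93.7)), ((19.4), (83.1))], [((24.7), (37.8)), ((26.1), (26.2))], [((32.1), (-23.8)), ((33.5), (-35.1))]]
520 [[((40.7), (93.8)), ((42.2), (83.2))], [((48.9), (37.8)), ((50.6), (26.2))], [((58.3), (-24.6)), ((59.9), (-35.3))], [((66.2), (-75.4)), ((69.1), (-94.1))]]
```

View pics/w22.png

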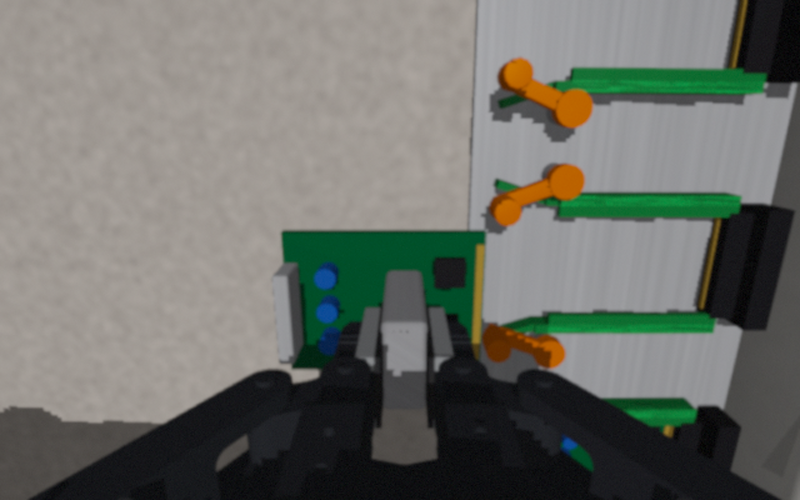

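drive_tool([
  [[0, 0.2, 3, 0.08, 0, 0, 0], [0, 0, 1.8, 0, 0, 0, 0], [0, 0, 0.2, 0, 0, 0, 0], [0, 0, 0, 0, 0, 0, 0], [0, 1, 0, 0, 0, 0, 0], [0, 1, 0, 0, 0, 0, 0], [0, 1, 0, 0, 0, 0, 0], [0, 1, 0, 0, 0, 0, 0], [0, 0.8, 0, 0, 0, 0, 0], [0, 0.8, 0.05, 0, 0, 0, 0], [0, 0, 0, 0, 0, 0, 0]],
])

```text
clock: 28.98
eef_pos: [0.6083, -0.003, 0.0386]
ee_rot: [-1.571, -0.041, 0.042]
wrist_force: [-0.8, -0.7, -2.3]
width: 0.0135
```

```bash
python3 - <<'E'
from h import *
go([*bay(1,.052,0,0)[:2],.037],3)
snap('wrist','w23',None,1.25)
E
```

```text
t 28.98 tcp [ 0.6083 -0.003   0.0386] yaw(x) 3.0 deg tilt 0.0003 w 0.0135 F [-0.8 -0.7 -2.3] T [ 0.01 -0.03 -0.02]
 shift in current tool axes cm [ 6.09  0.16 -0.12]  rotvec [ 0.0003  0.0004 -0.0001]  shift in final axes [ 6.09  0.16 -0.11] dist 0.061
```

View pics/w23.png

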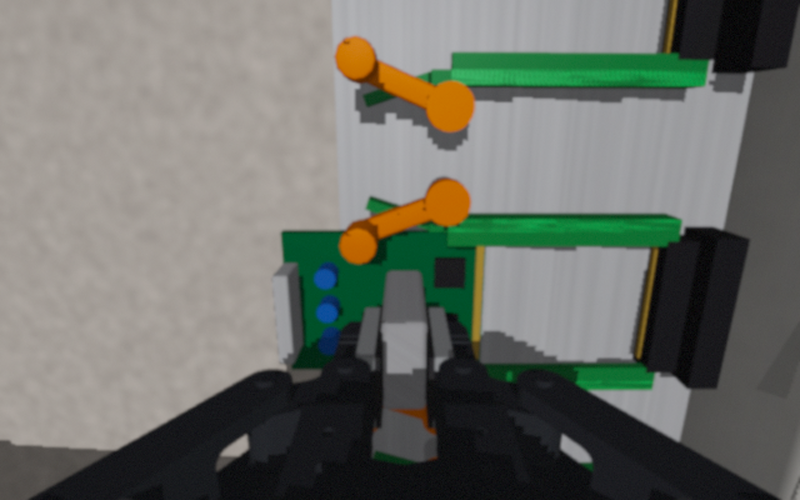

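drive_tool([
  [[0, 0.8, 0, -0.03, 0, 0, 0], [0, 0.8, 0, 0, 0, 0, 0], [0, 0.8, 0.05, 0, 0, 0, 0], [0, 0.8, 0, 0, 0, 0, 0], [0, 0.8, 0, 0, 0, 0, 0], [0, 0.8, 0.05, 0, 0, 0, 0], [0, 0.6, 0, 0, 0, 0, 0], [0, 0.5, 0, 0, 0, 0, 0], [0, 0.3, 0, 0, 0, 0, 0], [0, 0.3, 0, 0, 0, 0, 0], [0, 0, 0, 0, 0, 0, 0]],
])

```text
clock: 30.4
eef_pos: [0.6729, 0.0001, 0.0378]
ee_rot: [-1.57, -0.041, 0.041]
wrist_force: [-0.1, -0.6, -0.8]
width: 0.013
```

```bash
python3 - <<'E'
from h import *
go([*bay(1,.058,0,0)[:2],.037],3)
snap('wrist','w24',None,1.25)
E
```

```text
t 30.40 tcp [6.729e-01 1.000e-04 3.780e-02] yaw(x) 3.0 deg tilt 0.0001 w 0.0130 F [-0.1 -0.6 -0.8] T [ 0.   -0.05  0.06]
 shift in current tool axes cm [ 0.22  0.08 -0.09]  rotvec [0.0001 0.0003 0.    ]  shift in final axes [ 0.22  0.08 -0.09] dist 0.003
```

View pics/w24.png

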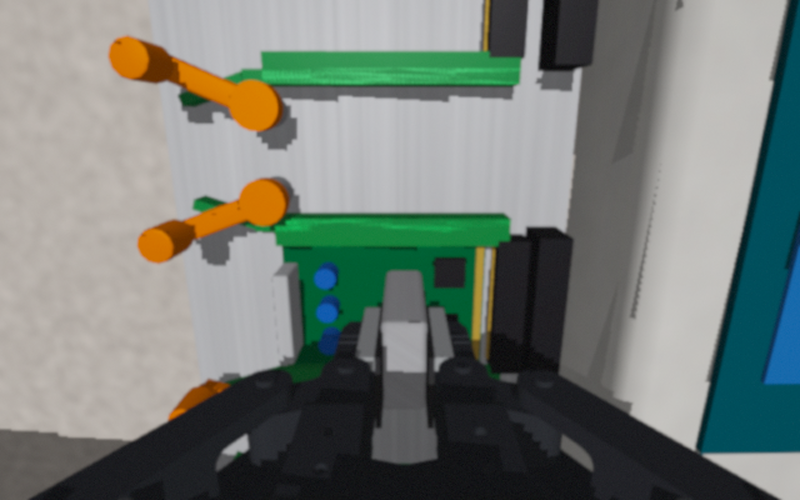

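drive_tool([
  [[0, 0.3, 0.05, 0, 0, 0, 0], [0, 0.3, 0, 0, 0, 0, 0], [0, 0.3, 0, 0, 0, 0, 0], [0, 0, 0, 0, 0, 0, 0]],
])

```text
clock: 30.95
eef_pos: [0.6772, 0.0003, 0.037]
ee_rot: [-1.569, -0.033, 0.049]
wrist_force: [-22.7, 1.4, 15.4]
width: 0.0128
```

```bash
python3 - <<'E'
from h import *
go([*bay(1,.058,0,0)[:2],.037],3)
snap('wrist','w25',None,1.25)
E
```

```text
t 30.95 tcp [6.772e-01 3.000e-04 3.700e-02] yaw(x) 3.0 deg tilt 0.0105 w 0.0128 F [-22.7   1.4  15.4] T [ 0.06  5.12 -0.03]
 shift in current tool axes cm [-0.2   0.   -0.08]  rotvec [-0.0016 -0.0006 -0.0103]  shift in final axes [-0.2   0.   -0.08] dist 0.002
```

View pics/w25.png

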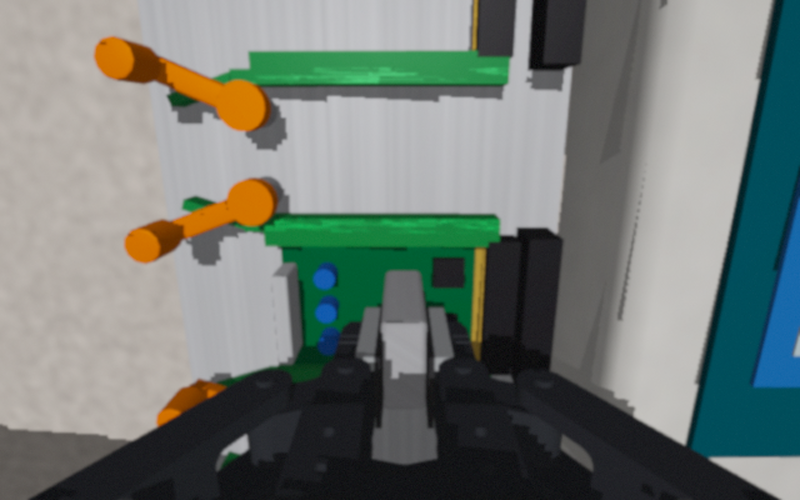

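drive_tool([
  [[0, -0.2, 0, 0, 0, 0, 0], [0.1, 0, 0, 0, 0, 0, 0], [0.35, 0, 0, 0, 0, 0, 0], [0.5, 0, -0.5, 0, 0, 0, 0], [0.5, 0, -4, 0, 0, 0, 0], [0.5, 0, -5, 0, 0, 0, 0], [0.5, 0, 0, 0, 0, 0, 0]],
])

```text
clock: 31.88
eef_pos: [0.6831, -0.0002, 0.1383]
ee_rot: [-1.571, -0.049, 0.034]
wrist_force: [-0.3, -1.0, 0.0]
width: 0.043
```

```bash
python3 - <<'E'
from h import *
snap('wrist','w26',None,1.25)
go([.4397,.1774,.136],-22.8)
C2,a2=green('w26',(0,0,90,120))
E
```

```text
t 31.93 tcp [6.817e-01 2.000e-04 1.354e-01] yaw(x) 3.0 deg tilt 0.0056 w 0.0426 F [-0.7 -0.3 -0.8] T [ 0.04  0.02 -0.01]
 shift in current tool axes cm [-23.23  -0.19  18.97]  rotvec [-0.0012  0.4506  0.0055]  shift in final axes [-29.17  -0.06   6.96] dist 0.3Traceback (most recent call last):
  File "<stdin>", line 4, in <module>
  File "h.py", line 47, in green
    n,l,stt,c=cv2.connectedComponentsWithStats(m|s);i=1+stt[1:,4].argmax()
                                                        ~~~~~~~~~~~~~~~~^^
ValueError: attempt to get argmax of an empty sequence
```

View pics/w26.png

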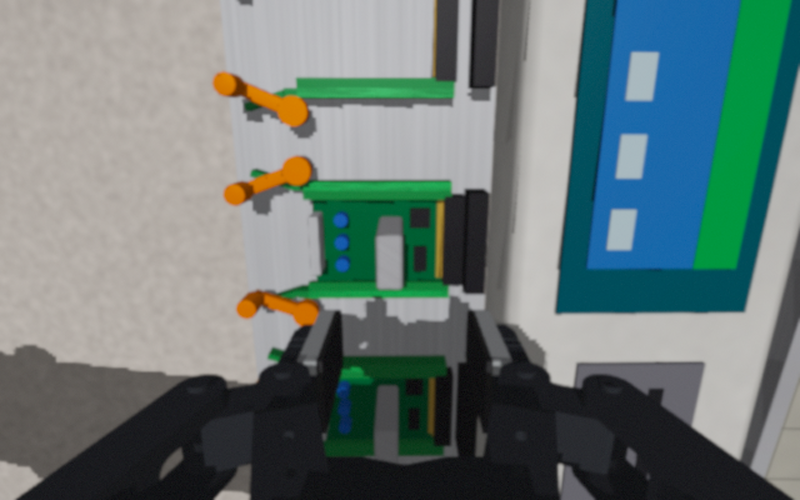

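drive_tool([
  [[0.5, -3.87, 0, 3.17, 0, 0, 0], [0.5, -3.87, 0, 3.17, 0, 0, 0], [0.5, -3.87, 0, 3.17, 0, 0, 0], [0.5, -3.87, 0, 3.17, 0, 0, 0], [0.5, -3.87, 0, 3.17, 0, 0, 0], [0.5, -3.87, 0, 3.17, 0, 0, 0], [0.5, 0, 0, 0, 0, 0.15, 0], [0.5, 0, 0, 0, 0, 0.15, 0], [0.5, 0, 0, 0, 0, 0.15, 0], [0.5, 0, 0, 0, 0, 0, 0], [0.5, 0, 0, 0, 0, 0, 0]],
])

```text
clock: 33.3
eef_pos: [0.4377, 0.1781, 0.1319]
ee_rot: [-1.549, 0.309, -0.309]
wrist_force: [-0.3, 0.2, 0.0]
width: 0.0425
```

```bash
python3 - <<'E'
from h import *
snap('wrist','w27',None,1.25)
C,ax=green('w27',(180,80,460,300))
p=C+.008*ax; go([*p,.029],np.degrees(np.arctan2(ax[1],ax[0])))
E
```

```text
board centre [0.4313 0.181 ] size [0.0578 0.0787] yaw -22.68 strip off mm 37.6 0.8
t 33.35 tcp [0.4378 0.1781 0.132 ] yaw(x) -22.6 deg tilt 0.0006 w 0.0428 F [0.8 0.6 0.3] T [-0.   -0.01  0.01]
 shift in current tool axes cm [ 0.09 10.3   0.02]  rotvec [ 0.0005  0.0012 -0.0002]  shift in final axes [ 0.09 10.3   0.02] dist 0.103
```

View pics/w27.png

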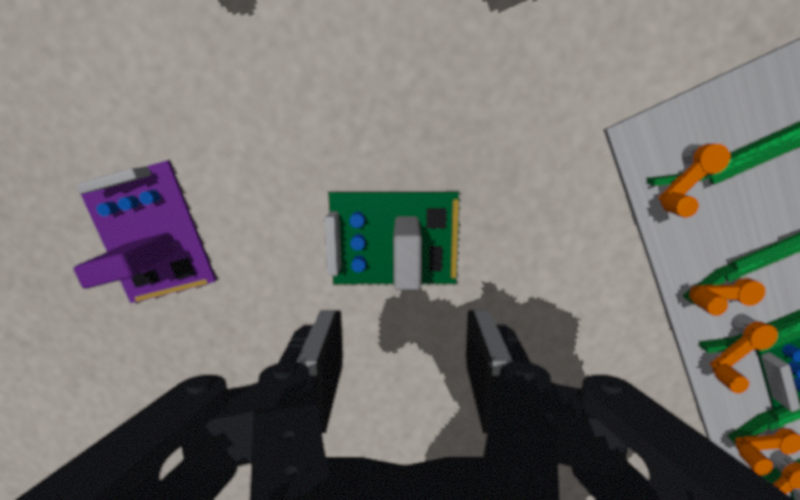

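drive_tool([
  [[0.5, 0.05, 4, 0.02, 0, 0, 0], [0.5, 0, 4, 0, 0, 0, 0], [0.5, 0, 1.8, 0, 0, 0, 0], [0.5, 0, 0.45, 0, 0, 0, 0], [0.5, 0, 0, 0, 0, 0, 0], [0.1, 0, 0, 0, 0, 0, 0], [0, 0, 0, 0, 0, 0, 0], [0, 0, 0, 0, 0, 0, 0], [0, 0, 0, 0, 0, 0, 0], [0, 0, 0, 0, 0, 0, 0]],
], force=60)

```text
clock: 34.6
eef_pos: [0.4392, 0.1786, 0.0308]
ee_rot: [-1.547, 0.311, -0.312]
wrist_force: [-0.4, -1.0, 6.8]
width: 0.0127
```

```bash
python3 - <<'E'
from h import *
im,cal=snap('wrist','w28',None,1.25)
g=cv2.inRange(cv2.cvtColor(im,cv2.COLOR_RGB2HSV),(45,90,25),(85,255,255))
v=[np.where(g[:,x])[0].min()*1.25 for x in (260,300,340,370)];print(v)
held('w28',np.mean(v))
go([*bay(0,-.066,0,0)[:2],.09],3)
E
```

```text
[np.float64(232.5), np.float64(232.5), np.float64(231.25), np.float64(231.25)]
t 34.65 tcp [0.4392 0.1787 0.0308] yaw(x) -22.8 deg tilt 0.0019 w 0.0129 F [-1.2 -0.9  5.6] T [-0.1   0.22  0.07]
edge lateral from tcp mm (want 30) 29.2
t 34.65 tcp [0.4392 0.1787 0.0308] yaw(x) -22.8 deg tilt 0.0019 w 0.0129 F [-1.2 -0.9  5.6] T [-0.1   0.22  0.07]
 shift in current tool axes cm [12.32 -5.91 -1.98]  rotvec [-0.0015 -0.4494  0.0012]  shift in final axes [10.23 -5.92 -7.14] dist 0.138
```

View pics/w28.png

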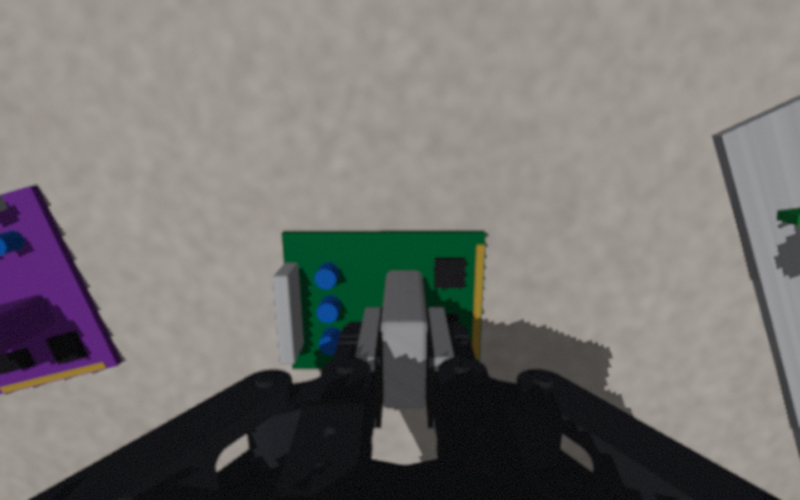

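drive_tool([
  [[0, 0, -2, 0, 0, 0, 0], [0, 0, -2, 0, 0, 0, 0], [0, 0, -2, 0, 0, -0.15, 0], [0, 0, 0, 0, 0, -0.15, 0], [0, 0, 0, 0, 0, -0.15, 0], [0, 3.4, 0, -2.36, 0, 0, 0], [0, 3.4, 0, -2.36, 0, 0, 0], [0, 3.4, 0, -2.36, 0, 0, 0], [0, 0, 0, 0, 0, 0, 0], [0, 0, 0, 0, 0, 0, 0]],
])

```text
clock: 35.9
eef_pos: [0.5436, 0.113, 0.0896]
ee_rot: [-1.57, -0.041, 0.042]
wrist_force: [-0.3, -0.0, -0.5]
width: 0.0124
```

```bash
python3 - <<'E' | sed 's/np.float64//g'
from h import *
go([*bay(0,-.066,0,0)[:2],.0385],3)
snap('wrist','w29',None,1.25)
lips('w29',0,(480,520))
E
```

```text
t 35.90 tcp [0.5436 0.113  0.0896] yaw(x) 3.0 deg tilt 0.0009 w 0.0124 F [-0.3 -0.  -0.5] T [ 0.06  0.01 -0.02]
 shift in current tool axes cm [ 0.15  5.11 -0.04]  rotvec [-0.      0.0002 -0.0009]  shift in final axes [ 0.15  5.11 -0.04] dist 0.051
480 [[((25.6), (38.0)), ((26.9), (26.4))], [((33.1), (-24.4)), ((34.4), (-35.1))]]
520 [[((49.8), (38.0)), ((51.5), (26.4))], [((59.3), (-24.6)), ((60.9), (-35.3))], [((67.2), (-75.5)), ((70.1), (-94.2))]]
```

View pics/w29.png

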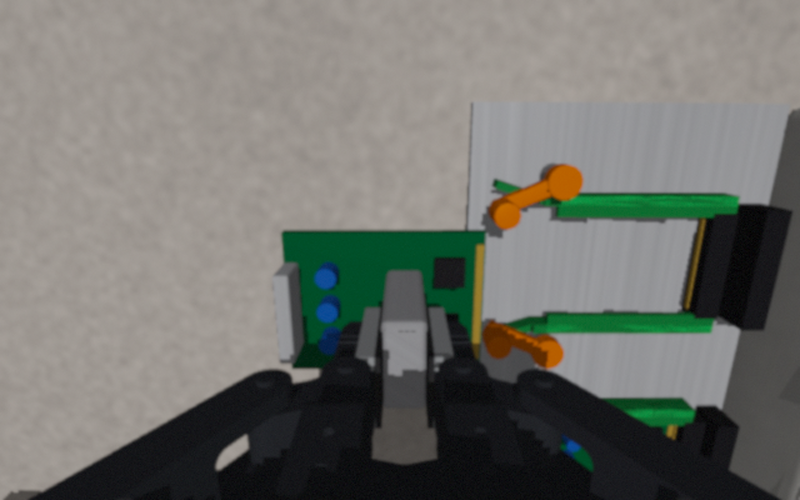

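drive_tool([
  [[0, 0.15, 3, 0.08, 0, 0, 0], [0, 0, 1.85, 0, 0, 0, 0], [0, 0, 0.2, 0, 0, 0, 0], [0, 0, 0, 0, 0, 0, 0], [0, 1, 0, 0, 0, 0, 0], [0, 1, 0, 0, 0, 0, 0], [0, 1, 0, 0, 0, 0, 0], [0, 1, 0, 0, 0, 0, 0], [0, 0.8, 0, 0, 0, 0, 0], [0, 0.8, 0.05, 0, 0, 0, 0], [0, 0, 0, 0, 0, 0, 0]],
])

```text
clock: 37.33
eef_pos: [0.6019, 0.1166, 0.0387]
ee_rot: [-1.571, -0.041, 0.041]
wrist_force: [-1.4, 0.3, -1.3]
width: 0.0123
```

```bash
python3 - <<'E'
from h import *
go([*bay(0,.052,0,0)[:2],.037],3)
snap('wrist','w30',None,1.25)
E
```

```text
t 37.33 tcp [0.6019 0.1166 0.0387] yaw(x) 3.0 deg tilt 0.0003 w 0.0123 F [-1.4  0.3 -1.3] T [-0.01 -0.01 -0.03]
 shift in current tool axes cm [ 6.11  0.17 -0.09]  rotvec [0.0003 0.0002 0.    ]  shift in final axes [ 6.11  0.17 -0.09] dist 0.061
```

View pics/w30.png

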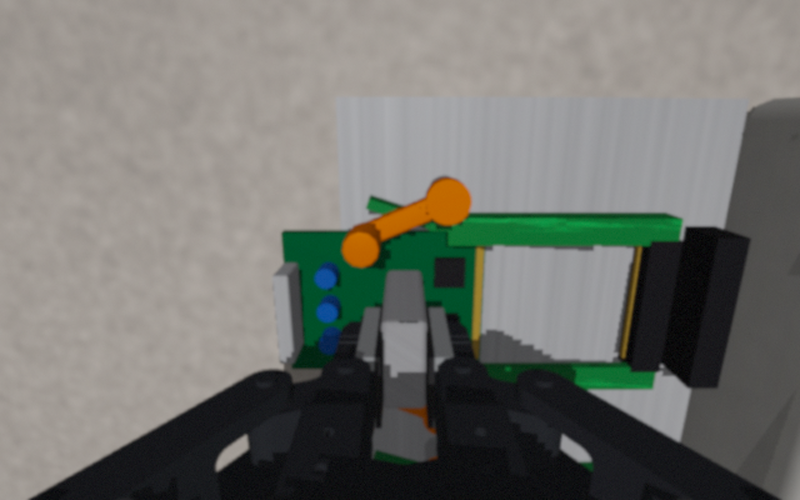

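drive_tool([
  [[0, 0.8, 0, 0, 0, 0, 0], [0, 0.8, 0, 0, 0, 0, 0], [0, 0.8, 0.05, 0, 0, 0, 0], [0, 0.8, 0, 0, 0, 0, 0], [0, 0.8, 0, 0, 0, 0, 0], [0, 0.8, 0.05, 0, 0, 0, 0], [0, 0.6, 0, 0, 0, 0, 0], [0, 0.5, 0.05, 0, 0, 0, 0], [0, 0.3, 0, 0, 0, 0, 0], [0, 0.2, 0, 0, 0, 0, 0], [0, 0, 0, 0, 0, 0, 0]],
])

```text
clock: 38.75
eef_pos: [0.6644, 0.1199, 0.0371]
ee_rot: [-1.57, -0.039, 0.043]
wrist_force: [-4.9, -0.2, 2.2]
width: 0.0127
```

```bash
python3 - <<'E'
from h import *
go([*bay(0,.058,0,0)[:2],.037],3)
snap('wrist','w31',None,1.25)
E
```

```text
t 38.75 tcp [0.6644 0.1199 0.0371] yaw(x) 3.0 deg tilt 0.0023 w 0.0127 F [-4.9 -0.2  2.2] T [-0.15  1.18 -0.03]
 shift in current tool axes cm [ 0.45  0.01 -0.1 ]  rotvec [-0.0001  0.0001 -0.0023]  shift in final axes [ 0.45  0.01 -0.1 ] dist 0.005
```

View pics/w31.png

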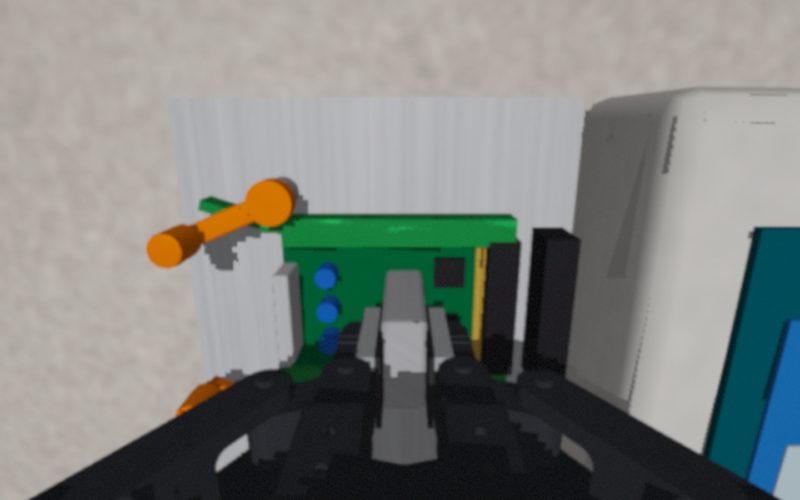

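drive_tool([
  [[0, 0.3, 0, 0, 0, 0, 0], [0, 0.3, 0, 0, 0, 0, 0], [0, 0, 0, 0, 0, 0, 0], [0, -0.1, 0, 0, 0, 0, 0], [0.1, 0, 0, 0, 0, 0, 0], [0.35, 0, 0, 0, 0, 0, 0], [0.47, 0, -0.5, 0, 0, 0, 0], [0.47, 0, -4, 0, 0, 0, 0], [0.47, 0, -4, 0, 0, 0, 0], [0.47, -5, 0, -0.1, 0, 0.1745, 0], [0.47, 0, 0, -5, 0, 0.1745, 0], [0.47, 0, 0, 0, 0, 0.1745, 0], [0.47, 0, 0, 0, 0, 0.1745, 0], [0.47, 0, 0, 0, 0, 0.1745, 0], [0.47, 0, 0, 0, 0, 0.1745, 0], [0.47, 0, 0, 0, 0, 0.1745, 0], [0.47, 0, 0, 0, 0, 0.1745, 0], [0.47, 0, 0, 0, 0, 0.1745, 0], [0.47, 0, 0, 0, 0, 0, 0]],
])

```text
clock: 41.18
eef_pos: [0.6148, 0.0672, 0.1228]
ee_rot: [-1.234, 1.168, -1.17]
wrist_force: [-0.6, -0.1, -0.4]
width: 0.0402
```

```bash
python3 - <<'E'
from h import *
go([*bay(0,-.046,0.0008,0)[:2],.03],-87)
snap('wrist','w32',None,1.25)
E
```

```text
t 41.17 tcp [0.6148 0.0672 0.1228] yaw(x) -86.9 deg tilt 0.0009 w 0.0402 F [-0.6 -0.1 -0.4] T [-0.02  0.01 -0.  ]
 shift in current tool axes cm [-5.    9.27 -4.72]  rotvec [-0.0009  0.002   0.0003]  shift in final axes [-4.99  9.28 -4.72] dist 0.115
```

View pics/w32.png

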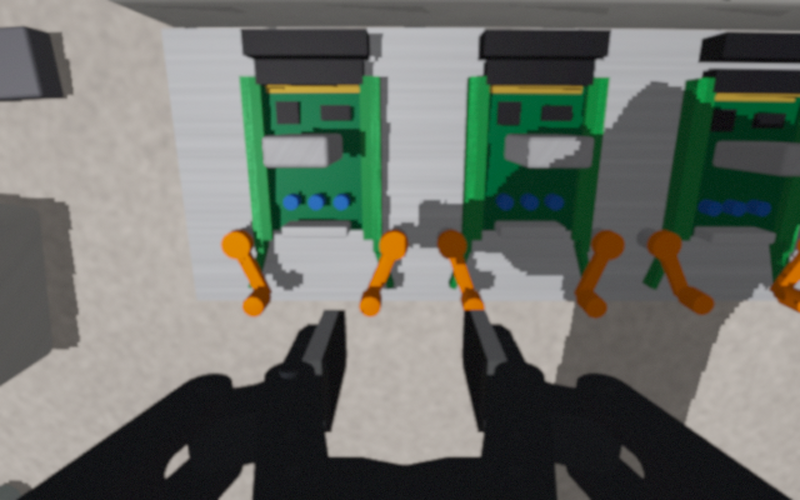

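drive_tool([
  [[0.47, -2.5, 0, -2.4, 0, 0, 0], [0.47, -2.5, 0, -2.3, 0, 0, 0], [0.47, 0, 4, 0, 0, 0, 0], [0.47, 0, 4, 0, 0, 0, 0], [0.47, 0, 1.3, 0, 0, 0, 0], [0.47, 0, 0, 0, 0, 0, 0], [0.47, 0, 0, 0, 0, 0, 0]],
])

```text
clock: 42.1
eef_pos: [0.5661, 0.1143, 0.0309]
ee_rot: [-1.232, 1.168, -1.171]
wrist_force: [-0.0, -0.7, -0.5]
width: 0.04
```

```bash
python3 - <<'E'
from h import *
go([*bay(0,-.046,0.0008,0)[:2],.03],-87)
snap('wrist','w33',None,1.25)
E
```

```text
t 42.10 tcp [0.5661 0.1143 0.0309] yaw(x) -86.9 deg tilt 0.0023 w 0.0400 F [-0.  -0.7 -0.5] T [-0.02  0.02 -0.  ]
 shift in current tool axes cm [-0.03  0.09 -0.1 ]  rotvec [-0.0023  0.0009 -0.0003]  shift in final axes [-0.03  0.09 -0.1 ] dist 0.001
```

View pics/w33.png

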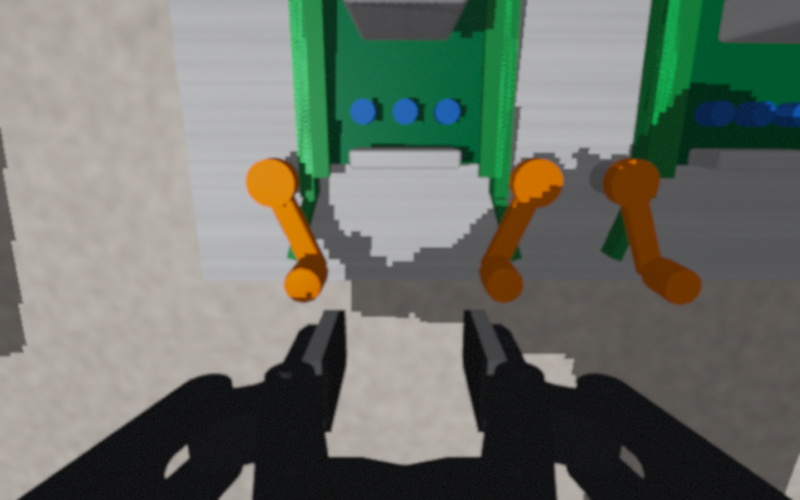

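drive_tool([
  [[0.47, 0, 0, 0.5, 0, 0, 0], [0.44, 0, 0, 0.4, 0, 0, 0], [0.38, 0, 0, 0.4, 0, 0, 0], [0.3, 0, 0, 0.4, 0, 0, 0], [0.25, 0, 0, 0.4, 0, 0, 0], [0.2, 0, 0, 0.4, 0, 0, 0], [0.2, 0, 0, 0.4, 0, 0, 0], [0.2, 0, 0, 0, 0, 0, 0]],
])

```text
clock: 43.15
eef_pos: [0.5885, 0.11, 0.0276]
ee_rot: [-1.244, 1.18, -1.172]
wrist_force: [-20.1, -12.6, 10.3]
width: 0.017
```

```bash
python3 - <<'E'
from h import *
go([*bay(0,-.01,0.0008,0)[:2],.03],-87)
snap('wrist','w34',None,1.25)
E
```

```text
t 43.15 tcp [0.5885 0.11   0.0276] yaw(x) -87.3 deg tilt 0.0132 w 0.0170 F [-20.1 -12.6  10.3] T [-2.69  4.3   0.26]
 shift in current tool axes cm [-0.58 -0.26  1.27]  rotvec [ 0.0122 -0.0044  0.0052]  shift in final axes [-0.57 -0.24  1.28] dist 0.014
```

View pics/w34.png

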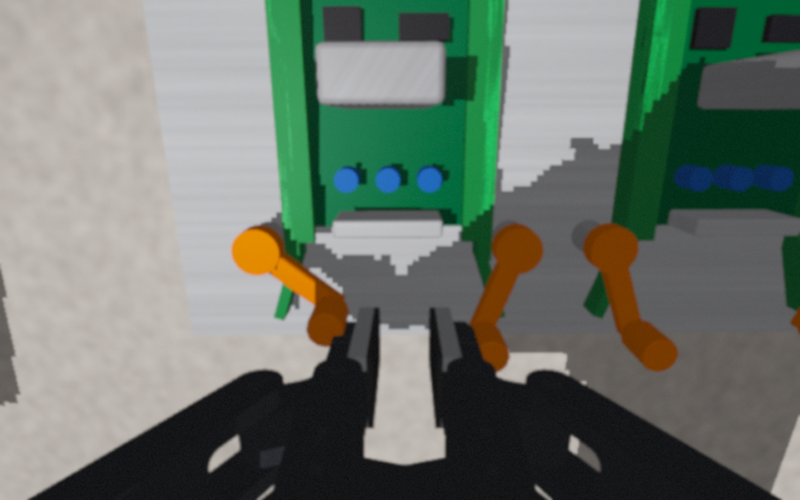

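drive_tool([
  [[0.2, 0, 0, -1.5, 0, 0, 0], [0.5, 0, 0, -1.2, 0, 0, 0], [0.95, 0, -1, 0, 0, 0, 0], [0.95, 0, 0, 0, 0, 0, 0], [0.95, 0, 0, 0, 0, 0, 0], [0.95, 0, 0, 0, 0, 0, 0]],
])

```text
clock: 43.95
eef_pos: [0.567, 0.1146, 0.0392]
ee_rot: [-1.234, 1.17, -1.17]
wrist_force: [-0.6, -0.4, -0.1]
width: 0.0809
```

```bash
python3 - <<'E'
from h import *
go([*bay(0,-.022,0.0008,0)[:2],.026],-87)
snap('wrist','w35',None,1.25)
E
```

```text
t 43.95 tcp [0.567  0.1146 0.0392] yaw(x) -87.0 deg tilt 0.0001 w 0.0809 F [-0.6 -0.4 -0.1] T [-0.01  0.04 -0.02]
 shift in current tool axes cm [0.   1.32 2.21]  rotvec [0.     0.0007 0.0001]  shift in final axes [0.   1.32 2.21] dist 0.026
```

View pics/w35.png

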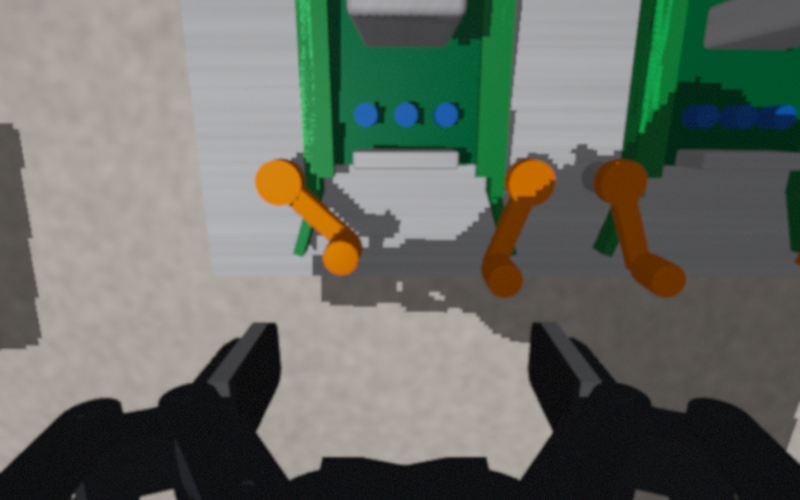

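drive_tool([
  [[0.95, 0, 1.3, 0.7, 0, 0, 0], [0.95, 0, 0, 1.5, 0, 0, 0], [0.95, 0, 0, 0, 0, 0, 0], [0.8, 0, 0, 0, 0, 0, 0], [0.7, 0, 0, 0, 0, 0, 0], [0.6, 0, 0, 0, 0, 0, 0], [0.55, 0, 0, 0, 0, 0, 0], [0.55, 0, 0, 0, 0, 0, 0], [0.55, 0, 0, 0, 0, 0, 0]],
], force=20)

```text
clock: 45.12
eef_pos: [0.5915, 0.1157, 0.0278]
ee_rot: [-1.229, 1.166, -1.173]
wrist_force: [8.8, -2.7, 1.0]
width: 0.0469
```

```bash
python3 - <<'E'
from h import *
go([*bay(0,-.022,0.0008,0)[:2],.026],-87)
snap('wrist','w36',None,1.25)
E
```

```text
t 45.12 tcp [0.5915 0.1157 0.0278] yaw(x) -87.0 deg tilt 0.0061 w 0.0469 F [ 8.8 -2.7  1. ] T [-0.44 -1.93  0.08]
 shift in current tool axes cm [-0.03  0.17 -0.25]  rotvec [-0.0061  0.0004  0.0001]  shift in final axes [-0.03  0.18 -0.24] dist 0.003
```

View pics/w36.png

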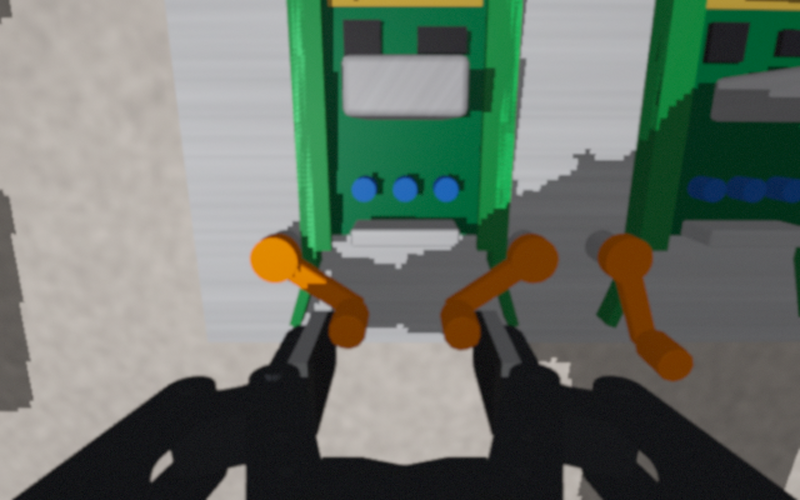

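drive_tool([
  [[0.6, 0, 0, 0, 0, 0, 0], [0.6, 0, 0, -1.2, 0, 0, 0], [0.6, 0, 0, -1.2, 0, 0, 0], [0.22, 0, -0.3, 0, 0, 0, 0], [0.22, 0, 0, 0, 0, 0, 0], [0.22, 0, 0, 0, 0, 0, 0], [0.22, 0, 0, 0.5, 0, 0, 0], [0.22, 0, 0, 0.5, 0, 0, 0], [0.22, 0, 0, 0.4, 0, 0, 0], [0.2, 0, 0, 0.4, 0, 0, 0], [0.2, 0, 0, 0.4, 0, 0, 0], [0.18, 0, 0, 0.4, 0, 0, 0], [0.18, 0, 0, 0, 0, 0, 0]],
])

```text
clock: 46.8
eef_pos: [0.5861, 0.1156, 0.0287]
ee_rot: [-1.241, 1.179, -1.165]
wrist_force: [-22.2, -0.8, 19.0]
width: 0.0153
```

```bash
python3 - <<'E'
from h import *
go([*bay(0,-.01,0.0008,0)[:2],.03],-87)
snap('wrist','w37',None,1.25)
E
```

```text
t 46.80 tcp [0.5861 0.1156 0.0287] yaw(x) -87.0 deg tilt 0.0106 w 0.0153 F [-22.2  -0.8  19. ] T [-0.14  4.67 -0.02]
 shift in current tool axes cm [-0.   -0.15  1.48]  rotvec [ 0.0105  0.0002 -0.0014]  shift in final axes [-0.   -0.13  1.49] dist 0.015
```

View pics/w37.png

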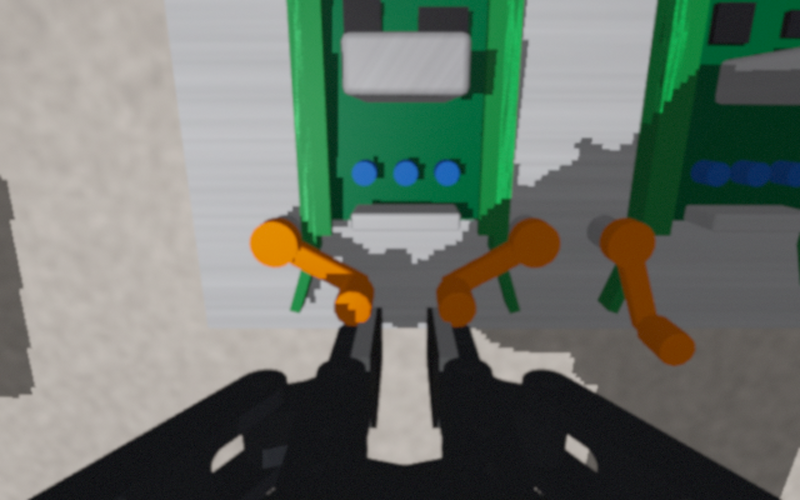

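```bash
python3 - <<'E'
from h import *
im,cal=load('w37')
cv2.imwrite('pics/w37c.png',cv2.resize(im[180:320,200:440][...,::-1],None,fx=3.3,fy=3.3,interpolation=cv2.INTER_CUBIC))
# sanity: is lever at what angle
print(proj(cal,[bay(0,6e-3,.044,.02),bay(0,6e-3,-.044,.02)]))
E
```

```text
[[219.20053856 194.3209679 ]
 [430.12665825 194.07882732]]
```

View pics/w37c.png

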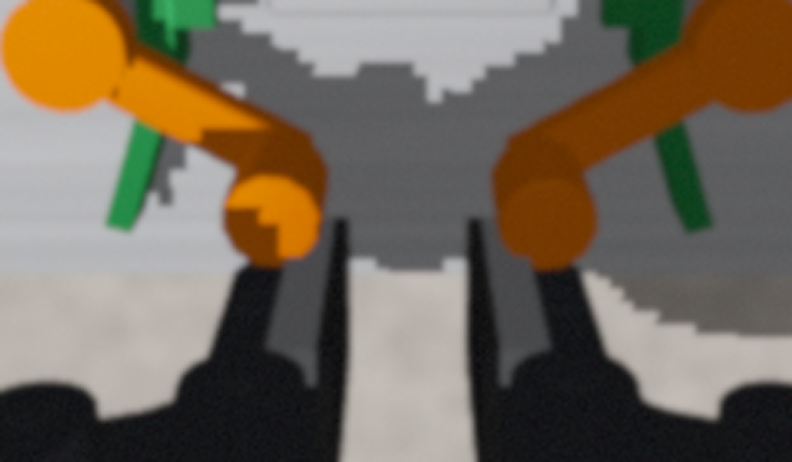

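drive_tool([
  [[0.15, 0, 0, 0, 0, 0, 0], [0.12, 0, 0, 0, 0, 0, 0], [0.08, 0, 0, 0, 0, 0, 0], [0.04, 0, 0, 0, 0, 0, 0], [0, 0, 0, 0, 0, 0, 0], [0, 0, 0, 0, 0, 0, 0]],
])

```text
clock: 47.6
eef_pos: [0.5911, 0.1159, 0.0294]
ee_rot: [-1.233, 1.17, -1.17]
wrist_force: [0.1, 0.7, 0.1]
width: 0.0002
```

```bash
python3 - <<'E'
from h import *
go([*bay(0,-.01,0.0008,0)[:2],.03],-87)
snap('wrist','w38',None,1.25)
E
```

```text
t 47.60 tcp [0.5911 0.1159 0.0294] yaw(x) -87.0 deg tilt 0.0006 w 0.0002 F [0.1 0.7 0.1] T [-0.05 -0.02  0.02]
 shift in current tool axes cm [-0.   -0.06  0.99]  rotvec [-0.0006  0.0006  0.0001]  shift in final axes [-0.   -0.06  0.99] dist 0.01
```

View pics/w38.png

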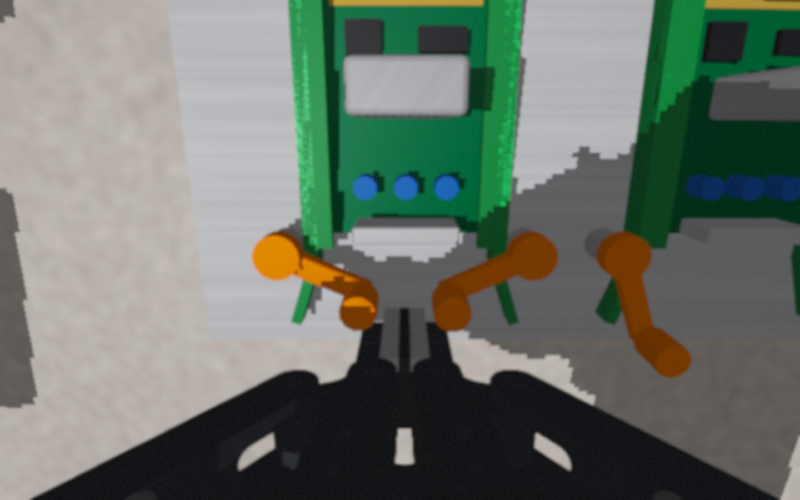

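drive_tool([
  [[0, 0, 0, -1.2, 0, 0, 0], [0.3, 0, 0, 0, 0, 0, 0], [0.3, 0, 0, 0, 0, 0, 0], [0.3, 0, 0, 0, 0, 0, 0], [0.3, 0, 0, 0.5, 0, 0, 0], [0.28, 0, 0, 0.4, 0, 0, 0], [0.26, 0, 0, 0.3, 0, 0, 0], [0.24, 0, 0, 0.3, 0, 0, 0], [0.22, 0, 0, 0.3, 0, 0, 0], [0.2, 0, 0, 0.3, 0, 0, 0], [0.2, 0, 0, 0, 0, 0, 0]],
])

```text
clock: 49.02
eef_pos: [0.5993, 0.1162, 0.0287]
ee_rot: [-1.235, 1.171, -1.17]
wrist_force: [-4.4, 0.7, -3.0]
width: 0.017
```

```bash
python3 - <<'E'
from h import *
go([*bay(0,-.01,0.0008,0)[:2],.03],-87)
snap('wrist','w39',None,1.25)
E
```

```text
t 49.02 tcp [0.5993 0.1162 0.0287] yaw(x) -87.0 deg tilt 0.0015 w 0.0170 F [-4.4  0.7 -3. ] T [-0.06  0.8  -0.02]
 shift in current tool axes cm [-0.01 -0.13  0.17]  rotvec [0.0015 0.0004 0.0004]  shift in final axes [-0.01 -0.13  0.17] dist 0.002
```

View pics/w39.png

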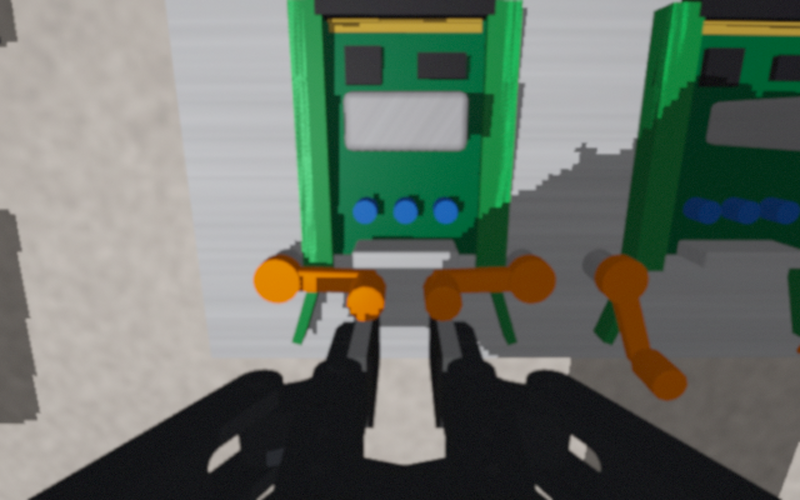

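drive_tool([
  [[0.19, 0, 0, 0.3, 0, 0, 0], [0.18, 0, 0, 0.3, 0, 0, 0], [0.18, 0, 0, 0.2, 0, 0, 0], [0.18, 0, 0, 0, 0, 0, 0]],
])

```text
clock: 49.58
eef_pos: [0.6013, 0.1163, 0.0284]
ee_rot: [-1.243, 1.181, -1.163]
wrist_force: [-32.5, -1.6, 19.8]
width: 0.0155
```

```bash
python3 - <<'E'
from h import *
go([*bay(0,-.01,0.0008,0)[:2],.03],-87)
snap('wrist','w40',None,1.25)
E
```

```text
t 49.58 tcp [0.6013 0.1163 0.0284] yaw(x) -87.0 deg tilt 0.0141 w 0.0155 F [-32.5  -1.6  19.8] T [-0.32  6.89  0.04]
 shift in current tool axes cm [-0.01 -0.16 -0.03]  rotvec [ 0.014  -0.0001 -0.0018]  shift in final axes [-0.01 -0.16 -0.03] dist 0.002
```

View pics/w40.png

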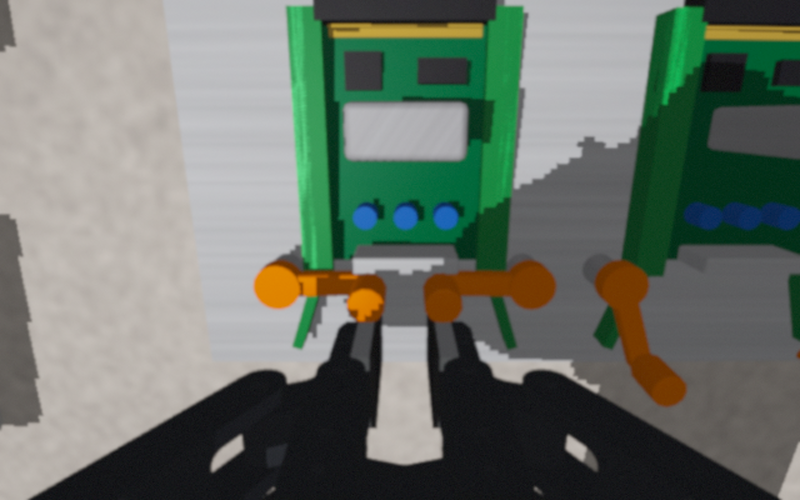

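drive_tool([
  [[0.18, 0, 0, -1.4, 0, 0, 0], [0.18, 0, 0, -1.4, 0, 0, 0], [0.18, 0, -1, -1.4, 0, 0, 0], [0.95, 3, -2, 0, 0, 0, 0], [0.95, 4.5, 0, 0, 0, 0, 0], [0.95, 4.5, 0, 0, 0, 0, 0], [0.95, 0, 0, 0, 0, 0, 0], [0.95, 0, 0, 0, 0, 0, 0]],
])

```text
clock: 50.62
eef_pos: [0.5728, -0.0059, 0.0603]
ee_rot: [-1.232, 1.17, -1.172]
wrist_force: [-0.1, 0.5, -0.5]
width: 0.0813
```

```bash
python3 - <<'E'
from h import *
go([*bay(1,-.046,0.0008,0)[:2],.028],-87)
snap('wrist','w41',None,1.25)
E
```

```text
t 50.62 tcp [ 0.5728 -0.0059  0.0603] yaw(x) -87.0 deg tilt 0.0017 w 0.0813 F [-0.1  0.5 -0.5] T [ 0.03  0.   -0.03]
 shift in current tool axes cm [-0.07  3.23 -0.15]  rotvec [-0.0017 -0.0006 -0.0002]  shift in final axes [-0.07  3.23 -0.15] dist 0.032
```

View pics/w41.png

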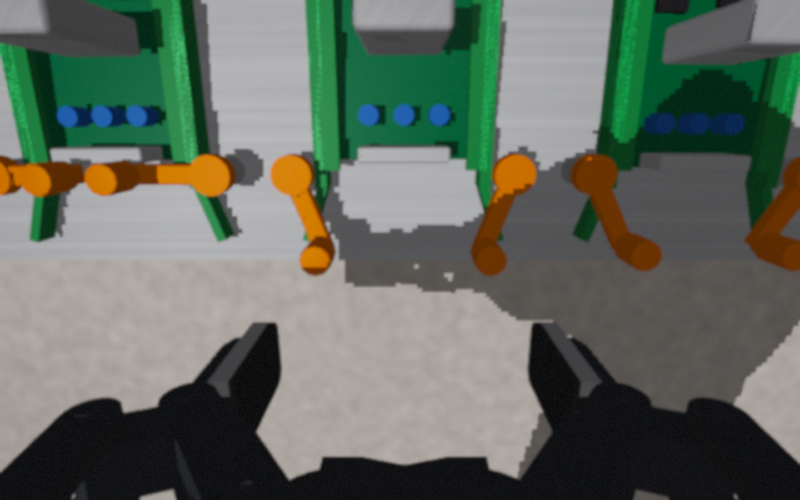

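drive_tool([
  [[0.95, -0.07, 2, 0, 0, 0, 0], [0.95, 0, 1.4, 0, 0, 0, 0], [0.95, 0, 0, 1.1, 0, 0, 0], [0.95, 0, 0, 1.2, 0, 0, 0], [0.95, 0, 0, 0, 0, 0, 0], [0.8, 0, 0, 0, 0, 0, 0], [0.7, 0, 0, 0, 0, 0, 0], [0.6, 0, 0, 0, 0, 0, 0], [0.53, 0, 0, 0, 0, 0, 0], [0.53, 0, 0, 0, 0, 0, 0], [0.53, 0, 0, 0, 0, 0, 0]],
], force=20)

```text
clock: 52.05
eef_pos: [0.5991, -0.0036, 0.0274]
ee_rot: [-1.228, 1.163, -1.175]
wrist_force: [11.5, -1.4, 2.8]
width: 0.0457
```

```bash
python3 - <<'E'
from h import *
go([*bay(1,-.042,0.0008,0)[:2],.029],-87)
snap('wrist','w42',None,1.25)
E
```

```text
t 52.05 tcp [ 0.5991 -0.0036  0.0274] yaw(x) -86.9 deg tilt 0.0087 w 0.0457 F [11.5 -1.4  2.8] T [-0.19 -2.66 -0.01]
 shift in current tool axes cm [ 0.02 -0.18 -2.38]  rotvec [-0.0086  0.0009  0.0012]  shift in final axes [ 0.02 -0.16 -2.38] dist 0.024
```

View pics/w42.png

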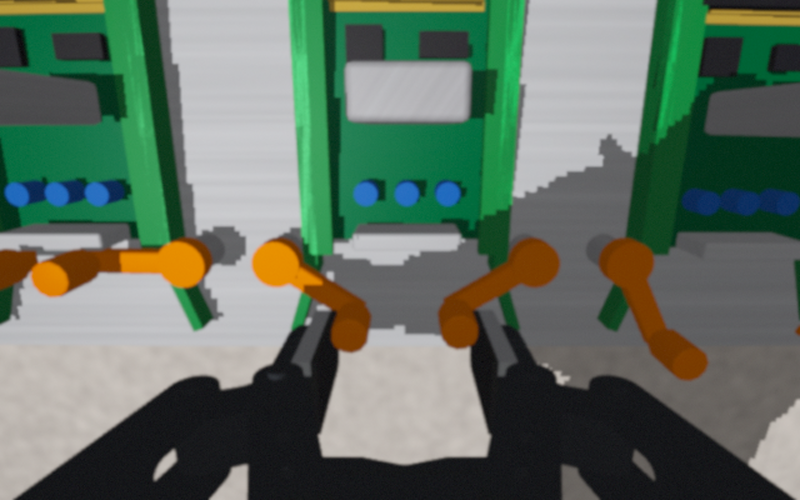

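drive_tool([
  [[0.62, 0, 0, 0, 0, 0, 0], [0.62, 0, 0, -1.1, 0, 0, 0], [0.62, 0, 0, -1, 0, 0, 0], [0.34, 0, -0.2, 0, 0, 0, 0], [0.34, 0, 0, 0, 0, 0, 0], [0.34, 0, 0, 0, 0, 0, 0], [0.34, 0, 0, 0.6, 0, 0, 0], [0.34, 0, 0, 0.6, 0, 0, 0], [0.32, 0, 0, 0.4, 0, 0, 0], [0.3, 0, 0, 0.3, 0, 0, 0], [0.28, 0, 0, 0.3, 0, 0, 0], [0.26, 0, 0, 0.3, 0, 0, 0], [0.23, 0, 0, 0.3, 0, 0, 0], [0.21, 0, 0, 0.3, 0, 0, 0], [0.2, 0, 0, 0.2, 0, 0, 0], [0.19, 0, 0, 0.2, 0, 0, 0], [0.18, 0, 0, 0, 0, 0, 0]],
])

```text
clock: 54.22
eef_pos: [0.6072, -0.0028, 0.0265]
ee_rot: [-1.236, 1.174, -1.168]
wrist_force: [-10.9, -1.0, 1.8]
width: 0.0155
```

```bash
python3 - <<'E'
from h import *
go([*bay(1,-.01,0.0008,0)[:2],.029],-87)
snap('wrist','w43',None,1.25)
E
```

```text
t 54.23 tcp [ 0.6072 -0.0028  0.0265] yaw(x) -87.0 deg tilt 0.0043 w 0.0155 F [-10.9  -1.    1.8] T [-0.04  2.12 -0.01]
 shift in current tool axes cm [ 0.06 -0.25  0.01]  rotvec [ 0.0043  0.0002 -0.0005]  shift in final axes [ 0.07 -0.25  0.01] dist 0.003
```

View pics/w43.png

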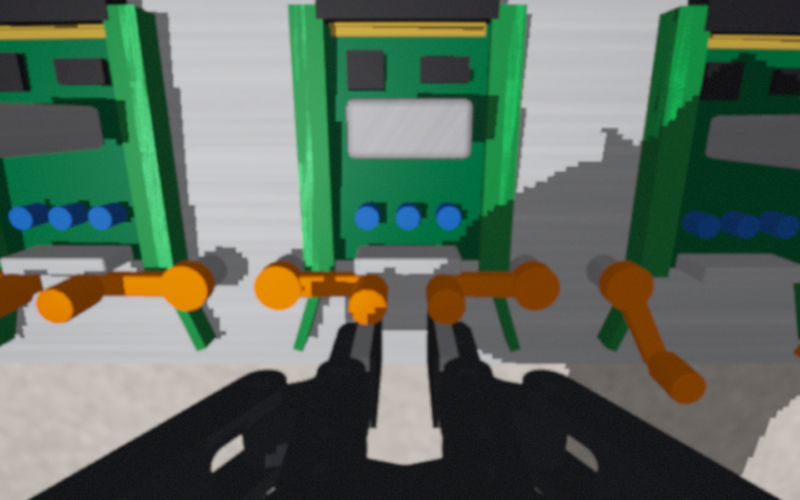

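Nearly shut; a little more push, then on to bay 2.

drive_tool([
  [[0.18, 0, -0.1, 0.3, 0, 0, 0], [0.18, 0, 0, 0.3, 0, 0, 0], [0.18, 0, 0, 0, 0, 0, 0]],
])

```text
clock: 54.65
eef_pos: [0.6074, -0.0028, 0.0263]
ee_rot: [-1.243, 1.184, -1.162]
wrist_force: [-32.2, 1.1, 15.3]
width: 0.0156
```

```bash
python3 - <<'E'
from h import *
go([*bay(1,-.046,0.0008,0)[:2],.029],-87)
E
```

```text
t 54.65 tcp [ 0.6074 -0.0028  0.0263] yaw(x) -87.1 deg tilt 0.0163 w 0.0156 F [-32.2   1.1  15.3] T [0.22 6.86 0.02]
 shift in current tool axes cm [ 0.07 -0.21 -3.62]  rotvec [ 0.016  -0.0013 -0.0029]  shift in final axes [ 0.07 -0.27 -3.62] dist 0.036
```

drive_tool([
  [[0.18, 0, 0, -1.4, 0, 0, 0], [0.18, 0, 0, -1.4, 0, 0, 0], [0.18, 0, -1, -1.4, 0, 0, 0], [0.95, 3, -2, 0, 0, 0, 0], [0.95, 4.5, 0, 0, 0, 0, 0], [0.95, 4.4, 0, 0, 0, 0, 0], [0.95, 0, 0, 0, 0, 0, 0], [0.95, 0, 0, 0, 0, 0, 0]],
])

```text
clock: 55.65
eef_pos: [0.5803, -0.1232, 0.0586]
ee_rot: [-1.233, 1.169, -1.171]
wrist_force: [-1.0, 0.2, 0.3]
width: 0.0813
```

```bash
python3 - <<'E'
from h import *
go([*bay(2,-.046,0.0008,0)[:2],.026],-87)
snap('wrist','w44',None,1.25)
E
```

```text
t 55.65 tcp [ 0.5803 -0.1232  0.0586] yaw(x) -87.0 deg tilt 0.0015 w 0.0813 F [-1.   0.2  0.3] T [ 0.07 -0.02 -0.01]
 shift in current tool axes cm [ 0.18  3.26 -0.28]  rotvec [-0.0015  0.0004 -0.    ]  shift in final axes [ 0.18  3.26 -0.28] dist 0.033
```

View pics/w44.png

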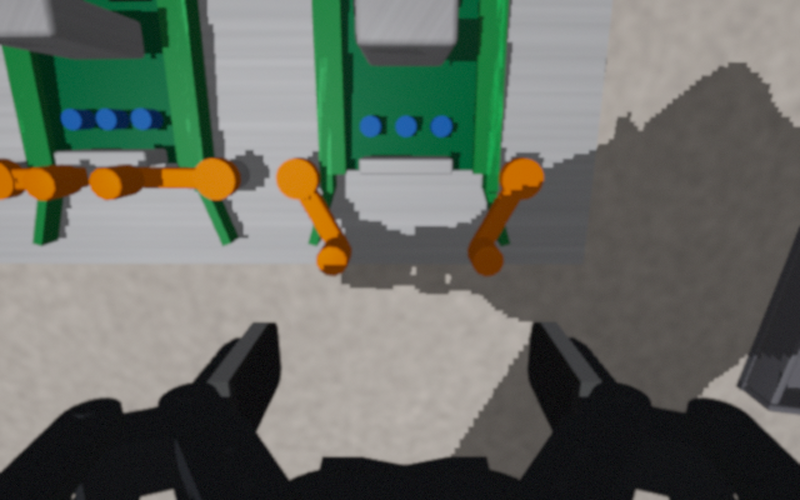

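drive_tool([
  [[0.95, 0.18, 2, 0, 0, 0, 0], [0.95, 0, 1.2, 0, 0, 0, 0], [0.95, 0, 0, 1.1, 0, 0, 0], [0.95, 0, 0, 1, 0, 0, 0], [0.95, 0, 0, 0, 0, 0, 0], [0.8, 0, 0, 0, 0, 0, 0], [0.7, 0, 0, 0, 0, 0, 0], [0.6, 0, 0, 0, 0, 0, 0], [0.53, 0, 0, 0, 0, 0, 0], [0.53, 0, 0, 0, 0, 0, 0], [0.53, 0, 0, 0, 0, 0, 0]],
], force=20)

```text
clock: 57.08
eef_pos: [0.6044, -0.1241, 0.0284]
ee_rot: [-1.229, 1.163, -1.174]
wrist_force: [11.8, -0.8, 3.5]
width: 0.0452
```

```bash
python3 - <<'E'
from h import *
go([*bay(2,-.044,0.0008,0)[:2],.029],-87)
snap('wrist','w45',None,1.25)
E
```

```text
t 57.08 tcp [ 0.6044 -0.1241  0.0284] yaw(x) -86.9 deg tilt 0.0082 w 0.0452 F [11.8 -0.8  3.5] T [-0.11 -2.5   0.05]
 shift in current tool axes cm [-0.04 -0.08 -2.48]  rotvec [-0.008   0.0018  0.0017]  shift in final axes [-0.03 -0.06 -2.48] dist 0.025
```

View pics/w45.png

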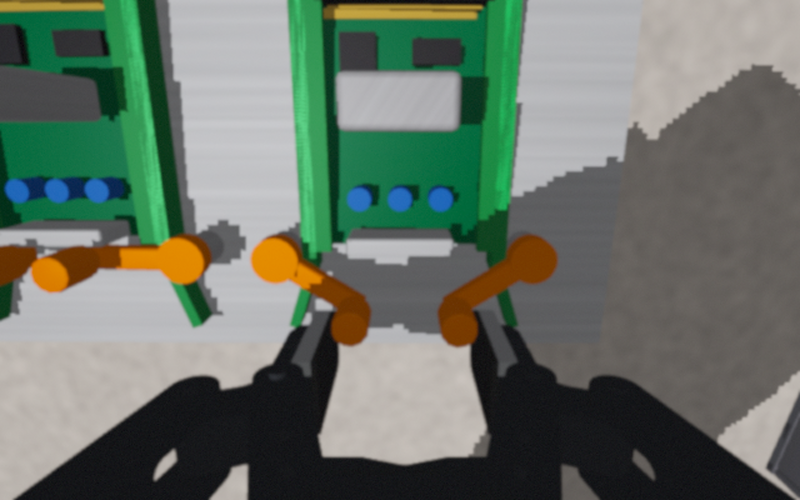

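drive_tool([
  [[0.62, 0, 0, 0, 0, 0, 0], [0.62, 0, 0, -1.1, 0, 0, 0], [0.62, 0, 0, -1, 0, 0, 0], [0.34, 0, -0.2, 0, 0, 0, 0], [0.34, 0, 0, 0, 0, 0, 0], [0.34, 0, 0, 0, 0, 0, 0], [0.34, 0, 0, 0.6, 0, 0, 0], [0.34, 0, 0, 0.6, 0, 0, 0], [0.32, 0, 0, 0.4, 0, 0, 0], [0.3, 0, 0, 0.3, 0, 0, 0], [0.28, 0, 0, 0.3, 0, 0, 0], [0.26, 0, 0, 0.3, 0, 0, 0], [0.23, 0, 0, 0.3, 0, 0, 0], [0.21, 0, 0, 0.3, 0, 0, 0], [0.2, 0, 0, 0.2, 0, 0, 0], [0.19, 0, 0, 0.2, 0, 0, 0], [0.18, 0, 0, 0, 0, 0, 0]],
])

```text
clock: 59.25
eef_pos: [0.6122, -0.1236, 0.0274]
ee_rot: [-1.236, 1.175, -1.168]
wrist_force: [-9.6, 0.5, 1.7]
width: 0.0153
```

```bash
python3 - <<'E'
from h import *
go([*bay(2,-.01,0.0008,0)[:2],.029],-87)
snap('wrist','w46',None,1.25)
E
```

```text
t 59.25 tcp [ 0.6122 -0.1236  0.0274] yaw(x) -87.0 deg tilt 0.0048 w 0.0153 F [-9.6  0.5  1.7] T [ 0.05  1.97 -0.05]
 shift in current tool axes cm [-0.03 -0.16  0.13]  rotvec [ 0.0047 -0.0004 -0.0008]  shift in final axes [-0.03 -0.16  0.14] dist 0.002
```

View pics/w46.png

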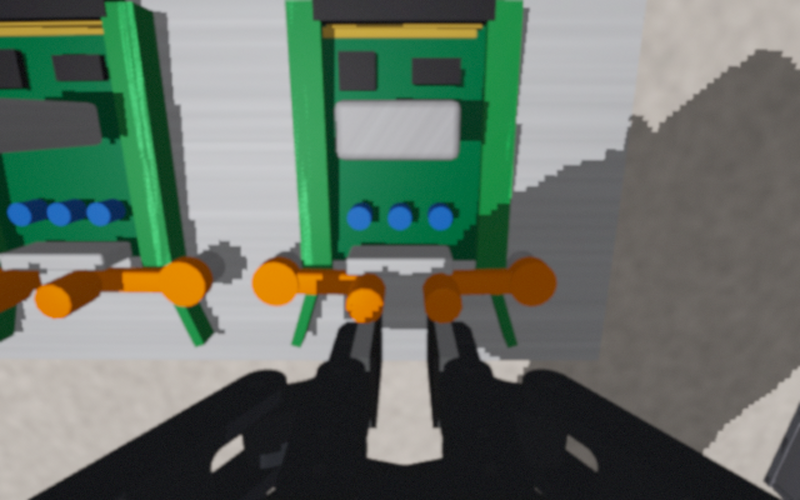

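drive_tool([
  [[0.18, 0, -0.1, 0.3, 0, 0, 0], [0.18, 0, 0, 0.35, 0, 0, 0], [0.18, 0, 0, 0, 0, 0, 0]],
])

```text
clock: 59.68
eef_pos: [0.6136, -0.1235, 0.0273]
ee_rot: [-1.241, 1.184, -1.163]
wrist_force: [-27.7, 3.1, 11.8]
width: 0.0152
```

```bash
python3 - <<'E'
from h import *
go([*bay(2,-.01,0.0008,0)[:2],.029],-87)
snap('wrist','w47',None,1.25)
E
```

```text
t 59.67 tcp [ 0.6136 -0.1235  0.0273] yaw(x) -87.1 deg tilt 0.0149 w 0.0152 F [-27.7   3.1  11.8] T [0.67 5.98 0.02]
 shift in current tool axes cm [-0.03 -0.17 -0.01]  rotvec [ 0.0145 -0.0024 -0.0036]  shift in final axes [-0.03 -0.17 -0.01] dist 0.002
```

drive_tool([
  [[0.18, 0, 0, -1.4, 0, 0, 0], [0.18, 0, 0, -1.4, 0, 0, 0], [0.18, 0, -3, -1.4, 0, 0, 0], [0.18, -5, -5, 0, 0, 0, 0], [0.18, -5, -4, 0, 0, 0, 0], [0.18, -2, 0, 0, 0, 0, 0], [0.18, 0, 0, 0, 0, 0, 0], [0.18, 0, 0, 0, 0, 0, 0]],
])

```text
clock: 60.72
eef_pos: [0.5729, -0.0136, 0.1424]
ee_rot: [-1.234, 1.171, -1.171]
wrist_force: [0.1, -0.5, 0.1]
width: 0.0153
```

```bash
python3 - <<'E'
from h import *
st()
snap('wrist','w48',None,1.25)
E
```

```text
t 60.73 tcp [ 0.5729 -0.0136  0.1424] yaw(x) -87.0 deg tilt 0.0007 w 0.0153 F [ 0.1 -0.5  0.1] T [-0.06 -0.01 -0.01]
```

View pics/w48.png

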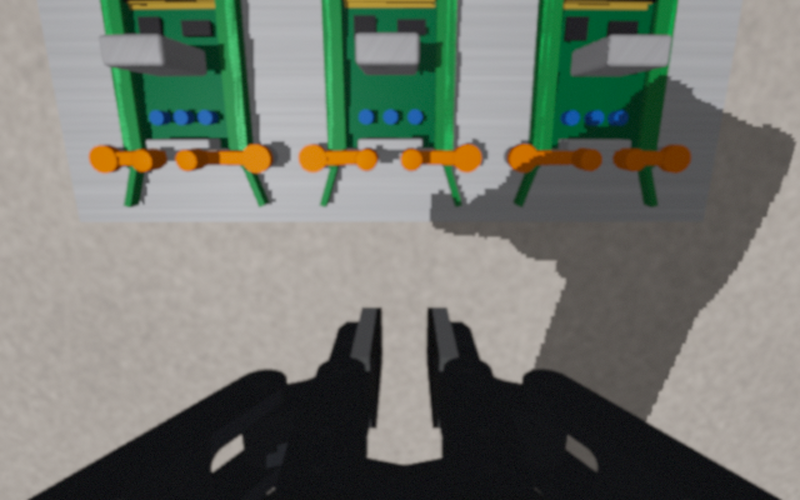

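drive_tool([
  [[0.5, 0, -3, 5, 0, 0, 0], [0.5, 0, 0, 3, 0, 0, 0], [0.5, 0, 0, 0, 0, 0, 0], [0.5, 0, 0, 0, 0, 0, 0]],
])

```text
clock: 61.28
eef_pos: [0.6522, -0.0101, 0.1719]
ee_rot: [-1.234, 1.173, -1.172]
wrist_force: [0.7, -0.2, 0.2]
width: 0.0423
```

```bash
python3 - <<'E'
from h import *
st()
im,cal=snap('wrist','w49',None,1.25)
hsv=cv2.cvtColor(im,cv2.COLOR_RGB2HSV)
s=cv2.inRange(hsv,(18,110,60),(30,255,255))
n,l,S,c=cv2.connectedComponentsWithStats(s)
for i in range(1,n):
    if S[i,4]>60:
        y,x=np.where(l==i); top=np.array([(k,y[x==k].min()-.5) for k in range(x.min()+3,x.max()-2)])
        W=cast(cal,top,.010); 
        for b in range(3):
            O=bay(b,0,0,0);bx=bay(b,1,0,0)-O;by=bay(b,0,1,0)-O
            q=(W-O)@np.c_[bx,by]*1000
            if abs(q[:,1].mean())<40: print(b,S[i].tolist(),'front x mean/med',q[:,0].mean().round(1),np.median(q[:,0]).round(1),'y mid',((q[0,1]+q[-1,1])/2).round(1),'slope',np.polyfit(q[:,1],q[:,0],1)[0].round(3))
E
```

```text
t 61.27 tcp [ 0.6522 -0.0101  0.1719] yaw(x) -87.1 deg tilt 0.0017 w 0.0423 F [ 0.7 -0.2  0.2] T [-0.   -0.02 -0.01]
1 [283, 115, 60, 6, 264] front x mean/med 90.4 90.1 y mid 0.2 slope 0.03
0 [138, 116, 58, 5, 275] front x mean/med 90.6 90.7 y mid 1.3 slope -0.008
2 [429, 116, 57, 5, 230] front x mean/med 89.8 89.8 y mid 0.4 slope 0.003
0 [199, 208, 33, 22, 344] front x mean/med 7.3 7.2 y mid -31.7 slope -0.129
1 [271, 213, 22, 11, 139] front x mean/med 4.9 4.1 y mid 28.8 slope 0.2
0 [130, 215, 25, 17, 227] front x mean/med 3.5 4.6 y mid 34.4 slope 0.236
0 [174, 219, 10, 11, 87] front x mean/med -0.0 -0.3 y mid 1.7 slope 0.091
1 [292, 220, 10, 10, 69] front x mean/med -0.6 -0.6 y mid 15.6 slope 0.004
```

View pics/w49.png

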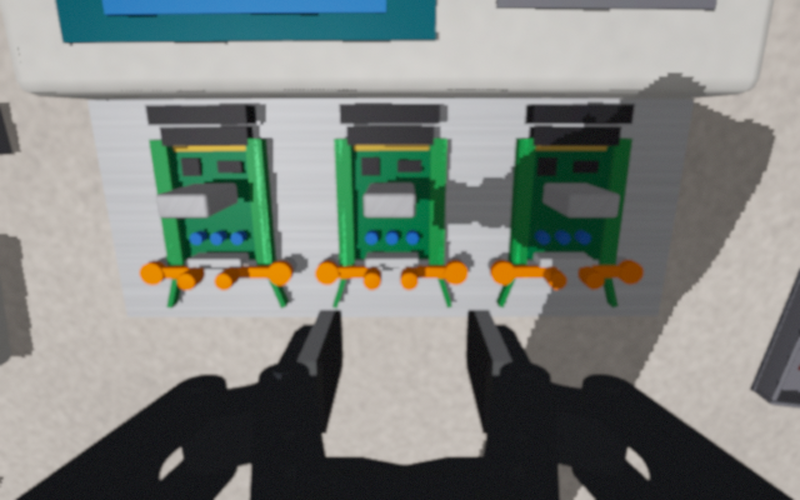

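```bash
python3 - <<'E'
from h import *
im,cal=load('w49')
for b in range(3): print(b,(proj(cal,[bay(b,.006,y,z) for y,z in ((.044,.02),(.012,.038),(-.012,.038),(-.044,.02))])*1.25).round(0).tolist())
print((proj(cal,[bay(1,.006-.032*np.sin(.12),.044-.032*np.cos(.12),.038)])*1.25).round(0))
cv2.imwrite('pics/w49c.png',cv2.resize(im[195:245,100:530][...,::-1],None,fx=1.85*1,fy=1.85*1,interpolation=cv2.INTER_CUBIC))
go([.5765,.329,.16],0)
# top view of knob
im,cal=load('b_top'); cv2.imwrite('pics/knob_top.png',cv2.resize(im[160:212,175:235][...,::-1],None,fx=9,fy=9,interpolation=cv2.INTER_CUBIC))
E
```

```text
0 [[151.0, 274.0], [186.0, 282.0], [223.0, 282.0], [280.0, 273.0]]
1 [[327.0, 273.0], [372.0, 282.0], [410.0, 282.0], [457.0, 272.0]]
2 [[504.0, 272.0], [560.0, 281.0], [597.0, 281.0], [633.0, 272.0]]
[[372. 288.]]
t 61.33 tcp [ 0.6521 -0.0097  0.1721] yaw(x) -87.1 deg tilt 0.0012 w 0.0426 F [-0.   0.4  0.9] T [ 0.04 -0.01 -0.02]
 shift in current tool axes cm [-34.21   1.21  -5.84]  rotvec [ 1.2000e-03 -1.5201e+00 -5.0000e-04]  shift in final axes [-7.56  1.21 33.87] dist 0.347
```

View pics/w49c.png

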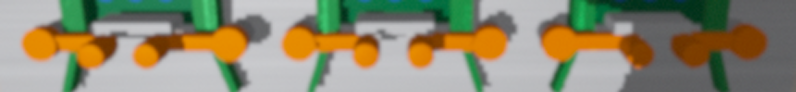

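View pics/knob_top.png

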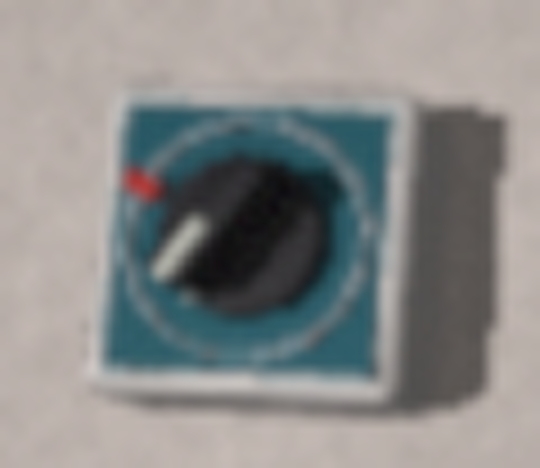

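drive_tool([
  [[0.5, -4.28, -0.6, -0.7, 0, 0, 0], [0.5, -4.28, -0.6, -0.7, 0, 0, 0], [0.5, -4.28, -0.6, -0.7, 0, 0, 0], [0.5, -4.28, -0.6, -0.7, 0, 0, 0], [0.5, -4.28, -0.6, -0.7, 0, 0, 0], [0.5, -4.28, 0, -0.7, 0, 0, 0], [0.5, -4.28, 0, -0.7, 0, 0, 0], [0.5, -4.28, 0, -0.7, 0, 0, 0], [0.5, 0, 0, 0, 0, -0.169, 0], [0.5, 0, 0, 0, 0, -0.169, 0], [0.5, 0, 0, 0, 0, -0.169, 0], [0.5, 0, 0, 0, 0, -0.169, 0], [0.5, 0, 0, 0, 0, -0.169, 0], [0.5, 0, 0, 0, 0, -0.169, 0], [0.5, 0, 0, 0, 0, -0.169, 0], [0.5, 0, 0, 0, 0, -0.169, 0], [0.5, 0, 0, 0, 0, -0.169, 0], [0.5, 0, 0, 0, 0, 0, 0], [0.5, 0, 0, 0, 0, 0, 0]],
])

```text
clock: 63.7
eef_pos: [0.5787, 0.3305, 0.2026]
ee_rot: [-1.571, 0.001, -0.001]
wrist_force: [-0.4, 1.2, -0.6]
width: 0.0427
```

```bash
python3 - <<'E'
from h import *
s,M=st();print(s['joint_positions'].round(2))
snap('wrist','w50',None,1.25)
E
```

```text
t 63.70 tcp [0.5787 0.3305 0.2026] yaw(x) -0.1 deg tilt 0.0002 w 0.0427 F [-0.4  1.2 -0.6] T [ 0.01  0.01 -0.02]
[-0.96  0.54  0.62  1.31 -0.31  1.39 -0.36]
```

View pics/w50.png

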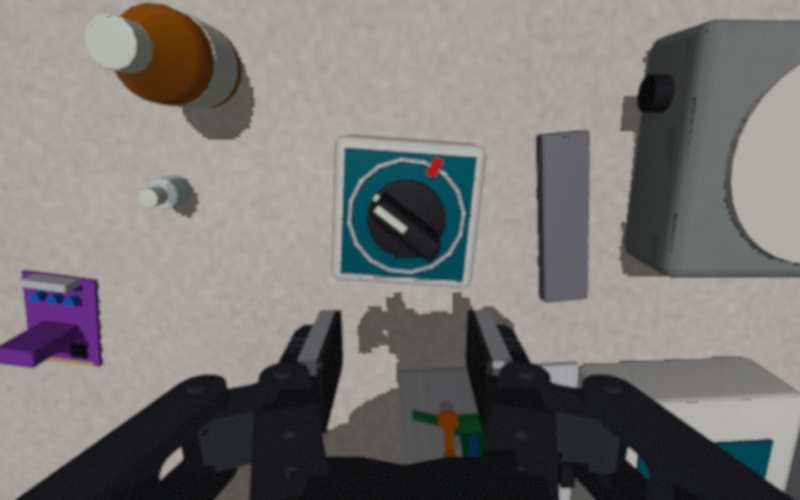

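```bash
python3 - <<'E'
from h import *
im,cal=load('w50')
c=im[100:240,255:400][...,::-1]
cv2.imwrite('pics/w50c.png',cv2.resize(c,None,fx=4.2,fy=4.2,interpolation=cv2.INTER_CUBIC))
co=cast(cal,np.array([(340,137),(484,147),(470,285),(334,279)])/1.25,.05);print(co.round(4).tolist(),'c',co.mean(0).round(4))
hsv=cv2.cvtColor(im,cv2.COLOR_RGB2HSV)
m=cv2.inRange(hsv,(0,150,90),(8,255,255))|cv2.inRange(hsv,(172,150,90),(180,255,255));m[:, :270]=0;m[:,390:]=0;m[:100]=0;m[230:]=0
y,x=np.where(m);print('red px',x.mean(),y.mean(),len(x),cast(cal,[(x.mean(),y.mean())],.05).round(4))
w=cv2.inRange(hsv,(0,0,140),(180,70,255));k=np.zeros_like(w);cv2.circle(k,(325,174),30,255,-1);w&=k
y,x=np.where(w);P=np.c_[x,y].astype(np.float32);print('line',len(x),cv2.minAreaRect(P))
# ring outer
t=cv2.inRange(hsv,(80,100,40),(100,255,255));
E
```

```text
[[0.5371, 0.3919, 0.05], [0.6293, 0.3854, 0.05], [0.6238, 0.2912, 0.05], [0.5289, 0.2959, 0.05]] c [0.5798 0.3411 0.05  ]
red px 347.302752293578 133.4862385321101 109 [[0.5974 0.3729 0.05  ]]
line 167 ((309.5500793457031, 172.21597290039062), (35.64387893676758, 10.08958911895752), 48.6522216796875)
```

View pics/w50c.png

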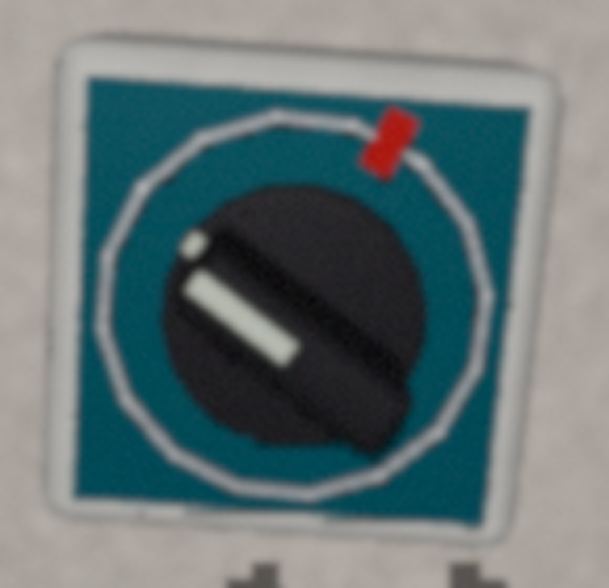

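```bash
python3 - <<'E'
from h import *
im,cal=load('w50')
f=lambda u,v,z: cast(cal,[(u/4.2+255,v/4.2+100)],z)[0]
A=f(295,305,.05);print('axis',A.round(4),'ring R',np.linalg.norm(f(97,305,.05)-f(493,305,.05))/2, 'disc c',f(295,315,.055).round(4))
ang=lambda p:np.degrees(np.arctan2(p[1]-A[1],p[0]-A[0]))
red=f(378,172,.05);rc=f(390,145,.05);print('red inner r',np.linalg.norm(red-A),ang(red),ang(rc))
for z in(.083,.087,.09):
    a,b=f(193,285,z),f(290,357,z);d=a-b;print(z,'line dir',np.degrees(np.arctan2(d[1],d[0])),ang(a),'r',np.linalg.norm((a-A)[:2]),np.linalg.norm((b-A)[:2]), 'len',np.linalg.norm(d))
d=f(193,245,.057);print('dot',ang(d),np.linalg.norm((d-A)[:2]))
go([*A[:2],.075],35)
E
```

```text
axis [0.5795 0.3406 0.05  ] ring R 0.03944896637330798 disc c [0.5795 0.3396 0.055 ]
red inner r 0.030845930278430845 58.38520043417661 59.64439289736494
0.083 line dir 142.52125496724358 150.34211770931216 r 0.02090344196334503 0.0029530432915421075 len 0.02150241128746874
0.087 line dir 142.52125496724364 148.21547847722383 r 0.021074301218160486 0.002100812455208884 len 0.02117332664500033
0.09 line dir 142.52125496724352 146.64454700562266 r 0.021221219564861678 0.0015445924067201615 len 0.020926513163149
dot 146.0572494459072 0.02367847521859051
t 63.75 tcp [0.5787 0.3306 0.2026] yaw(x) -0.0 deg tilt 0.0002 w 0.0427 F [-0.1  0.3  0.3] T [ 0.    0.01 -0.01]
 shift in current tool axes cm [ 0.08 12.76  1.  ]  rotvec [-0.000e+00 -6.111e-01 -2.000e-04]  shift in final axes [ 0.64 12.76  0.78] dist 0.128
```

drive_tool([
  [[0.5, 0.08, 3, 0.95, 0, -0.185, 0], [0.5, 0, 3, 0, 0, -0.185, 0], [0.5, 0, 1, 0, 0, -0.185, 0], [0.5, 0, 0, 0, 0, -0.185, 0], [0.5, 0, 0, 0, 0, -0.185, 0], [0.5, 0, 0, 0, 0, 0, 0], [0.5, 0, 0, 0, 0, 0, 0]],
])

```text
clock: 64.62
eef_pos: [0.5796, 0.3403, 0.1325]
ee_rot: [-1.448, -0.72, 0.72]
wrist_force: [0.1, -0.1, -0.0]
width: 0.0426
```

```bash
python3 - <<'E'
from h import *
snap('wrist','w51',None,1.25)
go([.5795,.3403,.065],53)
E
```

```text
t 64.67 tcp [0.5796 0.3403 0.1325] yaw(x) 52.9 deg tilt 0.0002 w 0.0430 F [-0.3 -0.4 -0.2] T [ 0.03 -0.03  0.01]
 shift in current tool axes cm [-0.01  6.75  0.01]  rotvec [ 0.     -0.001  -0.0002]  shift in final axes [-0.01  6.75  0.01] dist 0.067
```

View pics/w51.png

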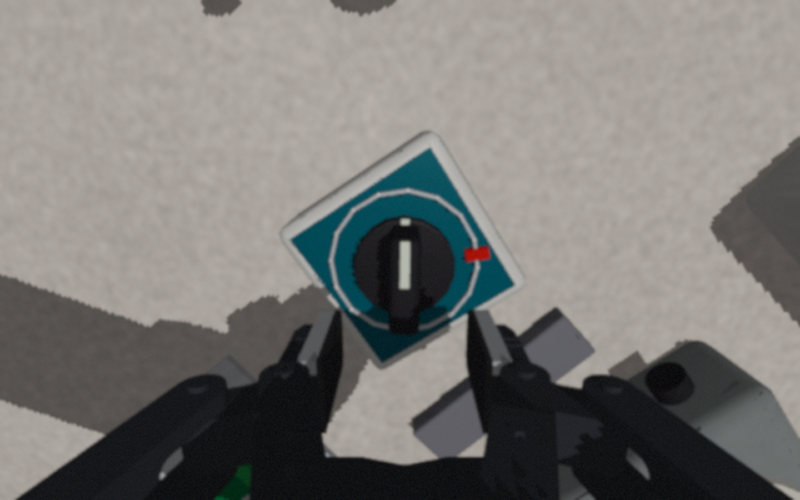

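```bash
python3 - <<'E'
from h import *
im,cal=load('w51')
cv2.imwrite('pics/w51c.png',cv2.resize(im[140:275,250:400][...,::-1],None,fx=4.4,fy=4.4,interpolation=cv2.INTER_CUBIC))
hsv=cv2.cvtColor(im,cv2.COLOR_RGB2HSV)
m=cv2.inRange(hsv,(0,150,90),(8,255,255))|cv2.inRange(hsv,(172,150,90),(180,255,255));m[:, :270]=0;m[:,420:]=0;m[:130]=0;m[260:]=0
y,x=np.where(m);r=cv2.minAreaRect(np.c_[x,y].astype(np.float32));print(r)
A=np.array([.5795,.3405]);
W=cast(cal,[(x.mean(),y.mean())],.05)[0];print(W.round(4),np.degrees(np.arctan2(W[1]-A[1],W[0]-A[0])),np.linalg.norm(W[:2]-A))
print(cast(cal,np.array([(404.5,259)])/1.25,.05).round(4))
E
```

```text
((381.28656005859375, 202.5792694091797), (10.049270629882812, 19.43595314025879), 83.6598129272461)
[0.5981 0.3729 0.05  ] 60.15620899832869 0.037356746932535
[[0.5776 0.3411 0.05  ]]
```

View pics/w51c.png

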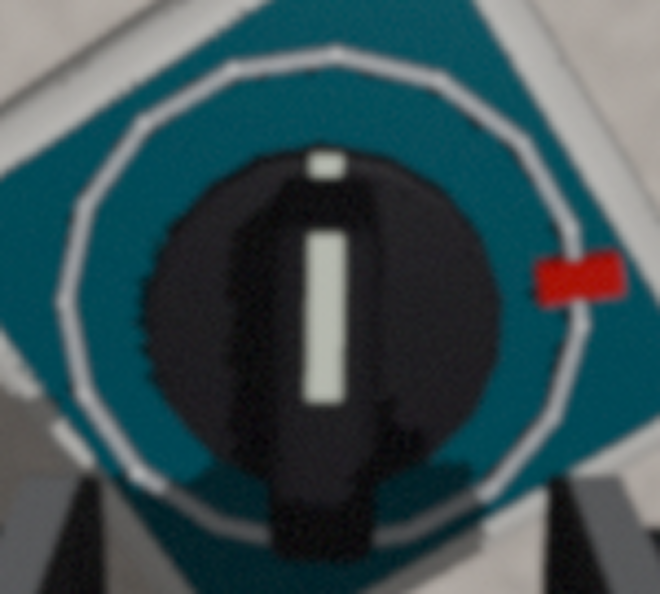

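drive_tool([
  [[0.5, 0, 3.5, 0, 0, 0, 0], [0.5, 0, 2.8, 0, 0, 0, 0], [0.5, 0, 0.4, 0, 0, 0, 0], [0.5, 0, 0, 0, 0, 0, 0], [0.15, 0, 0, 0, 0, 0, 0], [0.1, 0, 0, 0, 0, 0, 0], [0, 0, 0, 0, 0, 0, 0], [0, 0, 0, 0, 0, 0, 0], [0, 0, 0, 0, 0, 0, 0]],
], force=40)

```text
clock: 65.8
eef_pos: [0.5801, 0.3401, 0.0672]
ee_rot: [-1.447, -0.725, 0.723]
wrist_force: [-3.4, -2.9, 5.9]
width: 0.0131
```

```bash
python3 - <<'E'
from h import *
st()
E
```

```text
t 65.80 tcp [0.5801 0.3401 0.0672] yaw(x) 53.1 deg tilt 0.0012 w 0.0131 F [-3.4 -2.9  5.9] T [-0.51  0.62  0.01]
```

drive_tool([
  [[0, 0, 0, 0, 0, 0.145, 0], [0, 0, 0, 0, 0, 0.145, 0], [0, 0, 0, 0, 0, 0.145, 0], [0, 0, 0, 0, 0, 0.145, 0], [0, 0, 0, 0, 0, 0.145, 0], [0, 0, 0, 0, 0, 0.145, 0], [0, 0, 0, 0, 0, 0.145, 0], [0, 0, 0, 0, 0, 0.145, 0], [0, 0, 0, 0, 0, 0.145, 0], [0, 0, 0, 0, 0, 0.145, 0], [0, 0, 0, 0, 0, 0, 0], [0, 0, 0, 0, 0, 0, 0]],
])

```text
clock: 67.3
eef_pos: [0.5798, 0.34, 0.0672]
ee_rot: [-1.531, 0.409, -0.41]
wrist_force: [-4.0, -3.1, 7.5]
width: 0.0134
```

```bash
python3 - <<'E'
from h import *
st()
snap('wrist','w52',None,1.25)
E
```

```text
t 67.30 tcp [0.5798 0.34   0.0672] yaw(x) -29.9 deg tilt 0.0005 w 0.0134 F [-4.  -3.1  7.5] T [-0.74  0.88  0.01]
```

View pics/w52.png

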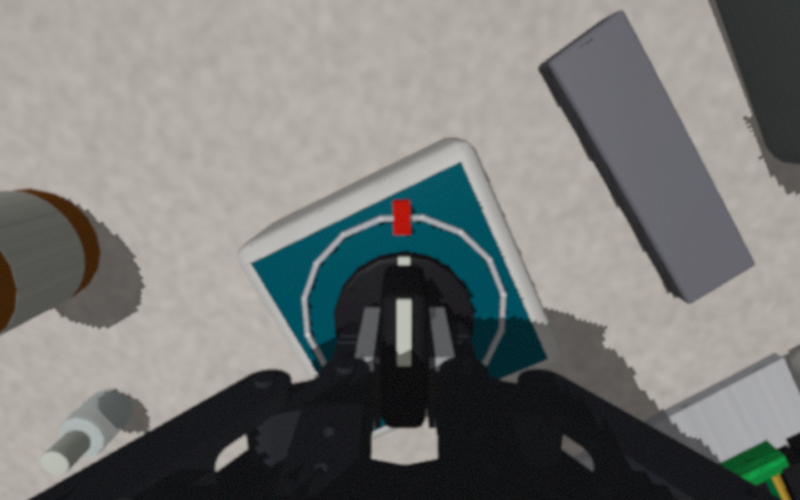

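drive_tool([
  [[0, 0, 0, 0, 0, 0, 0], [0.2, 0, 0, 0, 0, 0, 0], [0.45, 0, 0, 0, 0, 0, 0], [0.45, 0, -0.5, 0, 0, 0, 0], [0.45, 0, -3, 0, 0, 0, 0], [0.45, 0, -5, 0, 0, 0, 0], [0.45, 0, -3, 0, 0, 0, 0], [0.45, 0, 0, 0, 0, 0, 0]],
])

```text
clock: 68.35
eef_pos: [0.5813, 0.3408, 0.1842]
ee_rot: [-1.528, 0.406, -0.412]
wrist_force: [1.3, -0.1, -0.4]
width: 0.0385
```

```bash
python3 - <<'E'
from h import *
st()
im,cal=snap('wrist','w53',(250,100,400,280),4)
E
```

```text
t 68.35 tcp [0.5813 0.3408 0.1842] yaw(x) -29.9 deg tilt 0.0057 w 0.0385 F [ 1.3 -0.1 -0.4] T [ 0.    0.04 -0.02]
```

View pics/w53.png

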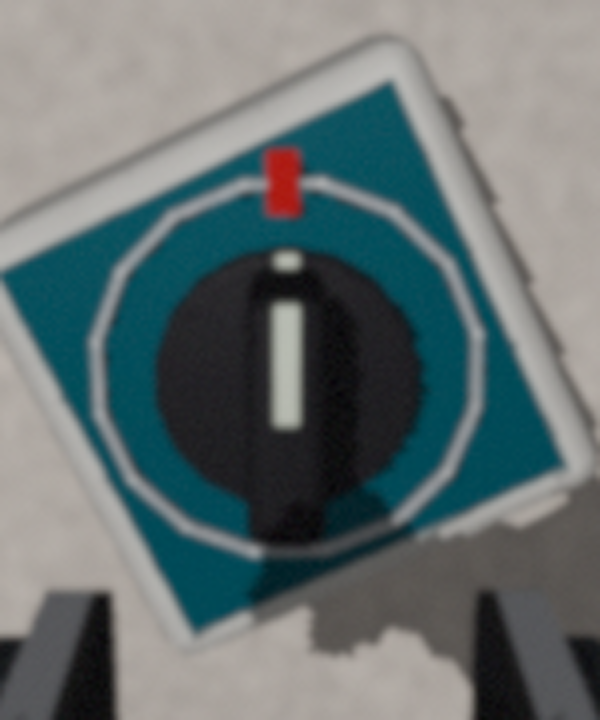

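```bash
python3 - <<'E'
from h import *
snap('top','tz',(140,60,540,300),2)
snap('side','sz')
E
```

```text
(no output)
```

View pics/tz.png

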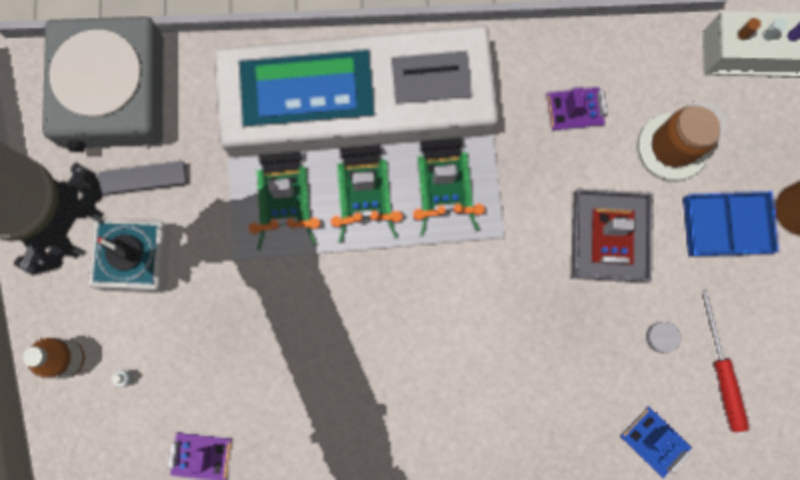

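View pics/sz.png

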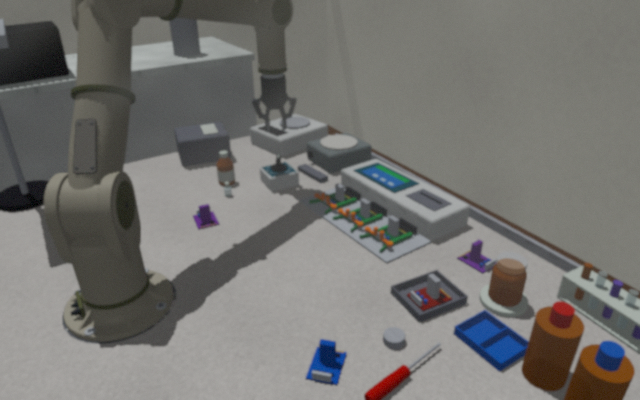

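```bash
python3 -c "
from rig import arm
print(arm.job_done()); print(arm.get_state()['clock'])"
```

```text
the job is handed in; nothing more can be done
None
the job is handed in; nothing more can be done
```

The job is handed in at about 68 s of the 210 s, and my last pictures show everything in place; the hand-in itself reports no verdict.

- **Red board:** I swung open the middle bay's levers, drew the red board out and laid it flat in the grey return tray, component side up. It lies flat inside the walls in the last pictures; I did not measure its final position.
- **Green boards:** All three are in the bays, contact edge first. Their front edges measure 89.8 to 90.6 mm along the bay against 90 mm for home, and their centres sit within about 1.5 mm of the bay's centre line.
- **Levers:** All six were pushed to their stops, and the finger posts appear within a pixel or two of where a fully shut lever should be.
- **Knob:** I turned it clockwise about 83°. The white line is roughly 1° off the red mark, against a limit of 6°.
- **Everything else:** The ring weight, vial, reagent bottle, screwdriver and look-alike boards look undisturbed in the last pictures.

My first attempt to shut the first bay's levers jammed, with a finger caught inside one post at about 20 N. I backed off, squeezed the posts inward and then pushed, and used that way for all three bays. The final lever pushes read up to 33 N at the wrist.

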